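# Clear the oilstone and set the plane iron to its honing angle

### The job

Holding the scraper block, wipe the four loose metal clippings off the oilstone onto the bench without touching them with the fingers, then put the block down on the bench clear of the stone. Pick up the angle gauge and lay the bevel of the plane iron clamped in its foot flat on the stone, square across it, for a moment; then rock the gauge up onto the iron's cutting edge until its swinging pointer settles on the set mark. Finish while holding it there in the grip, quite still, the edge bearing lightly on the stone, and leave the other things on the bench alone.

Things in the scene. Friction and masses are not known exactly. Their poses are not given: they have to be found in the camera images.
- oilstone: Dark grey bench oilstone in a dark wooden base, fixed. Origin: centre of the base's underside, on the bench; x along the stone (about to the robot's left), y across, z up. Stone 200 x 70 mm, base 206 x 78 mm and 20 mm high. Worn hollow along x: its top is 34 mm above the bench over the middle 88 mm and slopes up to 36 mm at both ends; level across y.
- clipping0: One of four alike dull grey type-metal slug clippings lying loose on the middle of the oilstone, 14 x 12 x 6 mm, 11 g. Origin: centre of its underside as built.
- clipping1: One of four alike dull grey type-metal slug clippings lying loose on the middle of the oilstone, 14 x 12 x 6 mm, 11 g. Origin: centre of its underside as built.
- clipping2: One of four alike dull grey type-metal slug clippings lying loose on the middle of the oilstone, 14 x 12 x 6 mm, 11 g. Origin: centre of its underside as built.
- clipping3: One of four alike dull grey type-metal slug clippings lying loose on the middle of the oilstone, 14 x 12 x 6 mm, 11 g. Origin: centre of its underside as built.
- scraper: Beech scraper block standing loose on the bench, about 160 g: 30 mm thick (x), 90 mm wide (y), 50 mm high, with a 3 mm steel shoe on the lower half of its -x face (33 mm there). Origin: centre of its flat underside, z up. Wipe along its x axis with either wide face. It starts left or right of the stone, the gauge on the other side.
- scraper_grip (a point): Point to pinch the scraper block: in its middle, 36 mm above its underside (14 mm below its top), across its 30 mm thickness (x axis of scraper).
- gauge: Angle gauge standing loose, 0.45 kg, 128 mm high. Steel plane iron at the bottom (44 mm wide in y, x from -55 to +75 mm, 4 mm thick) clamped under a foot 86 x 48 mm; grey dial housing 84 x 26 mm up to 100 mm high; on top a dark wooden grip rib. Origin: underside, below the dial's centre; x points to the cutting edge, z up. White dial, 74 mm across, on the -y face, facing away from the robot.
- gauge_grip (a point): Point to pinch the gauge: middle of its wooden rib, 118 mm above the gauge's underside. The rib is 60 mm long (x), 24 mm thick (y, pinch across this) and reaches from 100 to 128 mm high.
- gauge_edge (a point): Middle of the iron's cutting edge (44 mm wide along the gauge's y): 75 mm ahead of the gauge's origin along its x and 4 mm above its underside, for the iron's end is bevelled below, 25 degrees over 8.6 mm of length: the bevel lies flat on a level surface at a nose-down pitch of 25 degrees (0.436 rad); above that only this edge touches.
- pointer (a joint): Swing of the dial's black weighted pointer about its pivot (58 mm above the gauge's underside, axis along the gauge's y), rad. It hangs freely and settles plumb within about a second. 0 with the gauge level, pointing to the foot; it grows as the edge end (+x) is dipped and equals the nose-down pitch.
- pointer_tip (a point): Tip of the pointer, 29 mm from its pivot, on the dial face. The point's z axis runs from tip to pivot.
- mark (a joint): Where the set mark stands on the dial's rim, rad, in the same sense as the pointer: the nose-down pitch asked for, somewhere from 0.54 to 0.68 (31 to 39 degrees). It stays where it was set.
- mark_tip (a point): Inner tip of the set mark, a small dark steel arrowhead 8 mm wide on the dial's rim, 30 mm from the pivot. The point's z axis runs from mark to pivot.
- brayer: Bystander: rubber hand roller with a wooden handle, 80 mm wide and 44 mm high, on the dark inking slab (a 5 mm thick fixed plate beyond the stone). Leave alone.
- ink_knife: Bystander: ink knife with a dark wooden handle, 210 mm long, 16 mm high, lying on the bench beyond the stone. Leave alone.
- ink_tin: Bystander: shut ink tin, 80 mm across, 56 mm high. Leave alone.
- oil_bottle: Bystander: small amber bottle of honing oil, 42 mm across, 85 mm high. Leave alone.
There are look-alikes about, which are no part of the job. Leave any turquoise look-alike of the scraper alone.

How it is judged:
By the outcome, as a careful person would: the job done as asked, in the order asked, and still so for the second after the job is handed in, while the arm keeps its last pose, push and grip.
It also fails if it takes over 64 s, if anything falls off the work surface, if the arm or the gripper's body presses on something with over 40 N, if the wrist force passes 120 N, or if a joint passes its speed limit or range.

### The arm

A 7-joint arm with a two-finger parallel gripper is mounted at the origin on the work surface. World frame = base frame: x ahead of the robot, y to its left, z up, the work surface at z = 0. Lengths are in m, angles in rad, forces in N, time in s.
With the tool pointing down it reaches from about 0.35 to 0.9 m from the base axis. Payload 8.1 kg.
Tool frame: the origin (TCP) lies on the centre line of the jaws, within the pads' length; the fingertips stand 17 mm ahead of it and the grasp point (between the pads) lies 2 mm behind it; z points along the fingers, y is the direction in which the jaws open and shut (so a half turn about z gives the same grasp; the last joint's range is limited). The gripper opens to 92 mm and grips with 3 to 60 N. Pads are 19 mm wide; open, the fingers measure 130 mm over their backs; the gripper's body (75 mm by 190 mm) begins 47 mm behind the grasp point.
Start: joints at [-1.42, 0.434, 0.025, 1.573, -0.012, 1.134, -0.075], TCP at [0.157, 0.605, 0.219] pointing down, gripper open.
Joint ranges: [-2.62, 2.62], [-0.44, 2.09], [-1.27, 1.32], [0.08, 2.57], [-1.32, 4.46], [0.12, 2], [-2.74, 2.74]. Speed limits (rad/s): [2.22, 2.22, 3.01, 3.01, 3.14, 3.14, 3.14].

### API

Orientations are given as a rotation vector (axis times angle).
In Python, from cell import arm, imaging, job gives the robot as it stands.
- The arm moves only by the tool jog_arm, never from a script. Its argument "moves" is a list of rows, each an object with "fingers": the closure, from -1 (fully open) to 1 (shut); "xyz": the shift along the tool's x, y, z in cm, a list of three; "angular": the turn, a rotation vector about the tool's x, y, z in rad, a list of three. In form: [{"fingers": fingers, "xyz": [dx, dy, dz], "angular": [ax, ay, az]}, ...]. A call has 1 to 12 rows; each row is the pose to reach, as a shift and turn from the pose commanded when the call began, along the tool's axes at that moment; what a row does not reach only later rows make up. A row lasts 1/8 s, in which the tool goes at most 62.5 mm and 10.7 degrees, less where a joint would pass 70% of its speed; a pose out of reach is approached as far as the arm can. A call with a gripper value outside its range is refused whole. The fingers move at their own pace and stop on an object; "grip_force" is the grip in N (left out, the last holds). Time passes only in rows, so rows that repeat a pose let the fingers close. It gives the time, the measured TCP pose, the force and the opening at its end, in the units of the state.
- arm.observe(): the state, without advancing time (a new reading comes with each control period).
- imaging.get_image(name): name is "scene" or "top" or "wrist"; returns the picture (480x640x3 uint8, red, green, blue); there is no depth.
- imaging.camera_params(name): a dict with "fx", "fy", "cx", "cy" (pixels), "dist" ([k1, k2, p1, p2, k3] as OpenCV has them; the pictures are not rectified), "rvec" (rotation vector, rad) and "tvec" (3), from world to camera coordinates, as OpenCV has them; the wrist camera has in their place "hand_eye" (4x4, takes a point from camera to tool coordinates, whose origin is the TCP and whose axes are the flange's). Camera axes: x right, y down, z forward; pixel columns grow to the right and rows downward; lengths in m; the calibration is good to about 2 mm. A picture is of the moment at which its call begins: read the wrist's pose just before it. camera_params takes no time and is no camera call.
- job.sign_off(): hands the job in, once; it reports no verdict.
The state is a dict: "clock": time; "joints": joint angles; "dq": joint speeds; "joint_efforts": joint torques, N m; "position": TCP position; "ee_rot": TCP orientation; "force": force on the tool from outside, world axes, zero at the start; "ft_torque": the same for the moment, N m; "width": opening from 0.0 (shut) to 1.0 (fully open).
Only numpy, scipy, OpenCV 4.12 (cv2) and the standard library are available. Lean on these libraries where they do the work, as an engineer would, in place of code of your own. Each camera call takes 0.05 s, during which the arm holds its last target. There are 200 camera calls.

## Working session

There is one attempt and no reset: what is moved stays moved. The work goes in short steps, Python scripts to look and compute and a tool call to move; the robot and the scene stay as the last step left them, time stands still between calls to the robot, and variables do not carry over. Pictures are saved under pics/ and viewed, about 8 in all and at most 12, crops included, and the job is handed in when it is done.

Besides the shell and the picture viewer there is one more tool, called after "Request:" as name(argument=value, ...), one argument or row to a line, values as JSON. jog_arm: Moves the arm, as the interface text tells. Its arguments: {"type":"object","properties":{"moves":{"type":"array"},"grip_force":{"type":"number"}},"required":["moves"]}

```bash
ls; mkdir -p pics; cat > h.py <<'E'
import numpy as np, cv2
from scipy.spatial.transform import Rotation as R
from cell import arm, imaging, job
def snap(name,fn=None):
    s=arm.observe(); im=imaging.get_image(name)
    if fn: cv2.imwrite('pics/'+fn,cv2.cvtColor(im,cv2.COLOR_RGB2BGR))
    return im,s
def cam(name,s=None):
    p=imaging.camera_params(name)
    K=np.array([[p['fx'],0,p['cx']],[0,p['fy'],p['cy']],[0,0,1]]);d=np.array(p['dist'])
    if name=='wrist':
        T=np.eye(4);T[:3,:3]=R.from_rotvec(s['ee_rot']).as_matrix();T[:3,3]=s['position']
        M=T@np.array(p['hand_eye']); Rwc=M[:3,:3].T; t=-Rwc@M[:3,3]
    else: Rwc=R.from_rotvec(np.ravel(p['rvec'])).as_matrix();t=np.ravel(p['tvec'])
    return K,d,Rwc,t
def ray(c,px):
    K,d,Rw,t=c
    u=cv2.undistortPoints(np.array(px,float).reshape(-1,1,2),K,d).reshape(-1,2)
    v=np.c_[u,np.ones(len(u))]@Rw
    return -Rw.T@t, v
def onplane(c,px,z):
    o,v=ray(c,px); return o+v*((z-o[2])/v[:,2])[:,None]
def proj(c,P):
    K,d,Rw,t=c
    return cv2.projectPoints(np.array(P,float).reshape(-1,3),cv2.Rodrigues(Rw)[0],t,K,d)[0].reshape(-1,2)
def tri(c1,p1,c2,p2):
    o1,v1=ray(c1,p1);o2,v2=ray(c2,p2);out=[]
    for a,b in zip(v1,v2):
        s=np.linalg.lstsq(np.c_[a,-b],o2-o1,rcond=None)[0]
        P,Q=o1+a*s[0],o2+b*s[1]; out.append(np.r_[(P+Q)/2,np.linalg.norm(P-Q)])
    return np.array(out)
E
python3 - <<'E'
from h import *
for n in('scene','top','wrist'): im,s=snap(n,n+'1.png')
print(s)
for n in('scene','top'):
    c=cam(n); print(n,ray(c,[[320,240]]),c[0])
print(imaging.camera_params('wrist'))
a=cv2.imread('pics/scene1.png');b=cv2.imread('pics/top1.png')
E
```

```text
pics
{'clock': 0.1, 'joints': array([-1.41958292,  0.4351647 ,  0.02495901,  1.57397345, -0.01159826,
        1.1340376 , -0.07509771]), 'dq': array([ 9.17444035e-04, -1.76746206e-04, -2.93169034e-04, -3.05565823e-03,
       -8.63613331e-05, -7.84929351e-04,  1.82962849e-03]), 'joint_efforts': array([ 3.21474930e-03, -6.69118166e+01,  9.88151059e-01, -3.15141320e+01,
       -6.04384742e-02,  3.74350639e-02,  8.82184941e-05]), 'position': array([0.15686241, 0.60451155, 0.21842886]), 'ee_rot': array([-3.97694956e-01, -3.11626146e+00,  2.25736692e-03]), 'force': array([-0.60620035,  0.068766  ,  0.41081817]), 'ft_torque': array([-0.03917781,  0.00478916, -0.00838556]), 'width': 0.9982825779164888}
scene (array([1.39084135, 0.20947571, 0.85537168]), array([[-0.73098101, -0.14507982, -0.66692373]])) [[472.80739988   0.         315.53548331]
 [  0.         472.80739988 244.21540931]
 [  0.           0.           1.        ]]
top (array([0.4887163 , 0.04453771, 1.02377378]), array([[ 0.10279558, -0.00298378, -0.99472718]])) [[531.32662459   0.         323.98587966]
 [  0.         531.32662459 240.69666725]
 [  0.           0.           1.        ]]
{'fx': 355.9395358224002, 'fy': 355.9395358224002, 'cx': 326.65546306728146, 'cy': 235.33189970062065, 'dist': array([-0.04865923,  0.        ,  0.        ,  0.        ,  0.        ]), 'hand_eye': array([[ 1.28081820e-05, -9.50293511e-01, -3.11355492e-01,
         8.43740792e-02],
       [ 9.99999396e-01, -3.30012686e-04,  1.04837427e-03,
        -1.07092273e-03],
       [-1.09901453e-03, -3.11355318e-01,  9.50292933e-01,
        -1.65858682e-01],
       [ 0.00000000e+00,  0.00000000e+00,  0.00000000e+00,
         1.00000000e+00]])}
```

View pics/top1.png

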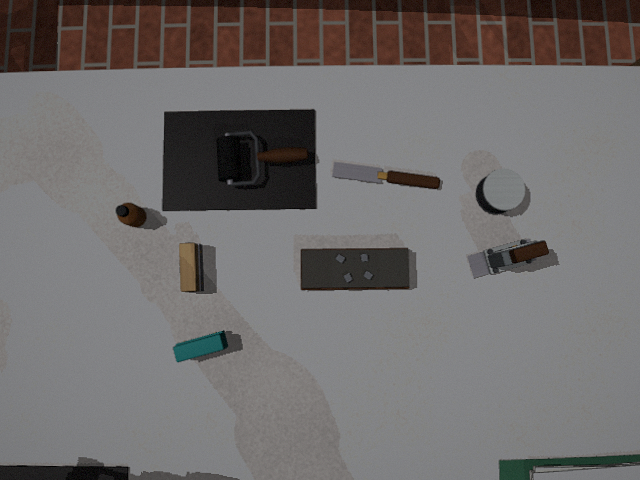

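View pics/scene1.png

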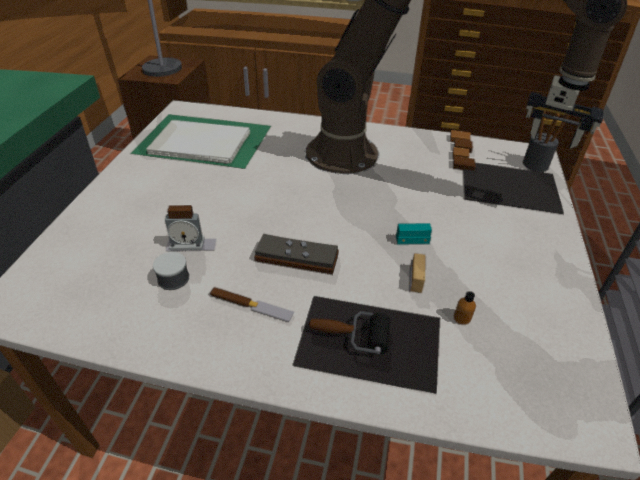

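Top view: beech block at (190,267) with dark shoe on its right; turquoise look-alike at (203,346); stone (355,269) with clippings at (340,258), (365,258), (348,278), (368,275); gauge at (510,257) with its iron pointing left, towards the stone. In the scene view the beech block is at (418,272), turquoise at (414,234), and gauge at (185,233). The beech block at (190,267) fits the scraper description (beech, steel shoe). I'll confirm with one enlarged crop.

```bash
python3 - <<'E'
from h import *
a=cv2.imread('pics/scene1.png');b=cv2.imread('pics/top1.png')
def crop(im,x,y,w,h,k): return cv2.resize(im[y:y+h,x:x+w],None,fx=k,fy=k,interpolation=cv2.INTER_CUBIC)
A=np.hstack([crop(b,170,230,50,75,4),crop(a,390,245,50,75,4),crop(b,460,225,100,75,4)])
B=np.hstack([crop(a,155,195,66,60,6),crop(a,255,230,67,60,6)])
B=B[:, :800]; A=A[:, :800]
B=cv2.copyMakeBorder(B,0,0,0,800-B.shape[1],0); C=np.vstack([A,B])[:600]; cv2.imwrite('pics/crop1.png',C)
ct,cs=cam('top'),cam('scene')
hsv=cv2.cvtColor(b,cv2.COLOR_BGR2HSV)
def rects(m,off,amin):
    n=cv2.findContours(m,cv2.RETR_EXTERNAL,cv2.CHAIN_APPROX_NONE)[0]
    for q in n:
        if cv2.contourArea(q)>=amin:
            r=cv2.minAreaRect(q); print(off,np.round(r[0],1),np.round(r[1],1),round(r[2],1),np.round(cv2.boxPoints(r),1).tolist())
            yield q,r
m=cv2.inRange(hsv,(8,70,90),(28,255,255)); m[:, :165]=0;m[:,240:]=0;m[:220]=0
for q,r in rects(m,'beech top',60): print(onplane(ct,cv2.boxPoints(r),.05).round(4))
hs=cv2.cvtColor(a,cv2.COLOR_BGR2HSV);m=cv2.inRange(hs,(8,70,70),(28,255,255));m[:250]=0;m[296:]=0;m[:,:400]=0;m[:,435:]=0
for q,r in rects(m,'beech scene',60): pass
m=cv2.inRange(hsv,(0,0,0),(180,255,100));m[:,:290]=0;m[:,425:]=0;m[:243]=0;m[300:]=0
for q,r in rects(m,'stone',500): print(onplane(ct,cv2.boxPoints(r),.034).round(4))
g=cv2.cvtColor(b,cv2.COLOR_BGR2GRAY)
print(g[250:290:4,305:405:6])
m=cv2.inRange(g,95,255);m[:,:308]=0;m[:,402:]=0;m[:252]=0;m[286:]=0
for q,r in rects(m,'clip',5): print(onplane(ct,r[0],.04).round(4))
m=cv2.inRange(hsv,(0,100,20),(20,255,140));m[:,:500]=0;m[:,560:]=0;m[:230]=0;m[280:]=0
for q,r in rects(m,'rib',60): print(onplane(ct,cv2.boxPoints(r),.128).round(4))
m=cv2.inRange(hs,(0,100,20),(20,255,160));m[:,:150]=0;m[:,220:]=0;m[:195]=0;m[230:]=0
for q,r in rects(m,'rib scene',60): pass
E
```

```text
beech top [186.8 266.5] [47.4 15.1] 88.4 [[178.60000610351562, 243.0], [193.6999969482422, 242.60000610351562], [195.10000610351562, 290.0], [180.0, 290.3999938964844]]
[[0.5871 0.3025 0.05  ]
 [0.5875 0.2745 0.05  ]
 [0.5005 0.2713 0.05  ]
 [0.5    0.299  0.05  ]]
beech scene [418.1 272.9] [12.6 38.1] 3.6 [[410.70001220703125, 291.5], [413.0, 253.39999389648438], [425.6000061035156, 254.1999969482422], [423.20001220703125, 292.29998779296875]]
stone [358. 269.] [ 42. 116.] 90.0 [[300.0, 248.0], [416.0, 248.0], [416.0, 290.0], [300.0, 290.0]]
[[ 0.5765  0.0792  0.034 ]
 [ 0.5736 -0.1383  0.034 ]
 [ 0.4951 -0.1359  0.034 ]
 [ 0.4982  0.0799  0.034 ]]
[[38 45 40 46 47 47 49 48 45 44 50 48 47 48 48 48 42]
 [44 47 44 47 47 46 38 44 46 46 71 47 46 45 47 50 45]
 [50 46 50 45 48 53 74 52 45 46 77 46 46 51 46 52 48]
 [46 49 46 46 49 48 67 48 50 46 46 47 47 47 47 48 47]
 [50 44 46 45 47 49 45 47 50 52 48 42 46 46 45 47 48]
 [48 49 48 47 46 50 50 47 49 49 38 46 41 45 50 49 50]
 [47 48 48 44 48 46 48 80 48 47 79 75 45 49 45 47 48]
 [44 48 51 51 46 48 47 75 41 47 43 28 47 52 50 50 45]
 [45 53 48 46 50 48 50 51 48 51 48 50 51 49 46 42 45]
 [50 49 47 50 46 50 53 52 50 50 52 50 48 43 42 43 44]]
rib [528.7 251.8] [13.6 37.6] 73.6 [[508.70001220703125, 250.60000610351562], [544.7999877929688, 240.0], [548.5999755859375, 253.10000610351562], [512.5, 263.70001220703125]]
[[ 0.5589 -0.2804  0.128 ]
 [ 0.5762 -0.3444  0.128 ]
 [ 0.5537 -0.3499  0.128 ]
 [ 0.5364 -0.2859  0.128 ]]
rib scene [179.5 211.5] [11. 23.] 90.0 [[168.0, 206.0], [191.0, 206.0], [191.0, 217.0], [168.0, 217.0]]
```

View pics/crop1.png

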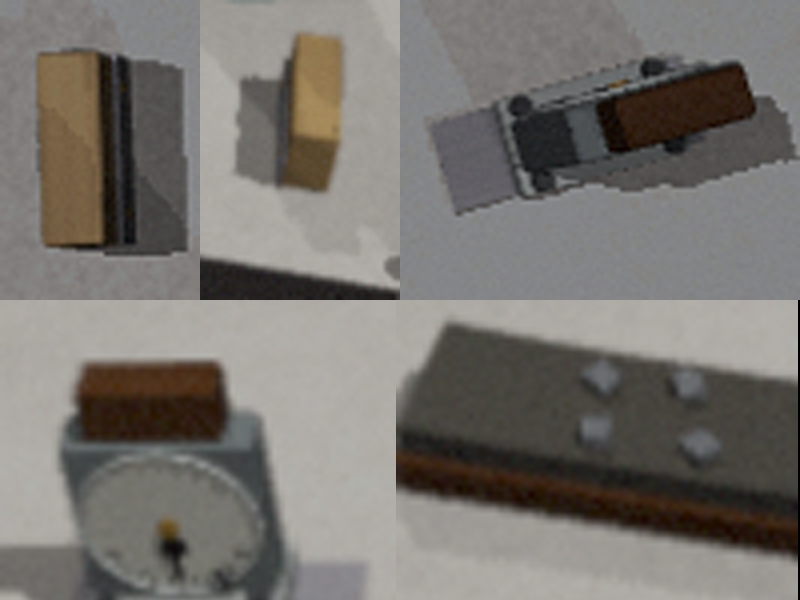

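The block at top view (190,267) shows beech with a dark steel shoe on its −y (right) side, so it is the scraper. The dial's mark is at lower right of the dial (crop 220,577); the pointer hangs straight down. I'm triangulating heights and working out the first move.

```bash
cat >> h.py <<'E'
def tool(xdir,tilt=None):
    "tool rotation pointing down with tool x along world heading xdir (rad)"
    x=np.array([np.cos(xdir),np.sin(xdir),0]);z=np.array([0,0,-1.]);return np.c_[x,np.cross(z,x),z]
def rel(P,Rt,s=None):
    s=s or arm.observe();R0=R.from_rotvec(s['ee_rot']).as_matrix()
    print('cm',(R0.T@(np.array(P)-s['position'])*100).round(2),'rad',R.from_matrix(R0.T@Rt).as_rotvec().round(4))
def st():
    s=arm.observe();M=R.from_rotvec(s['ee_rot']).as_matrix()
    print('t',round(s['clock'],2),'p',s['position'].round(4),'x',M[:,0].round(3),'z',M[:,2].round(3),'F',s['force'].round(1),'T',s['ft_torque'].round(2),'w',round(s['width'],3),'j',s['joints'].round(2));return s
E
python3 - <<'E'
from h import *
ct,cs=cam('top'),cam('scene')
print(tri(ct,[[195.7,291],[180.7,291],[195,243.2],[179.5,243.2]],cs,[[414.2,253.7],[425,254.5],[412,278.7],[424.5,280]]).round(4))
print(tri(ct,[[548.7,252.5],[515,262.5],[512.5,249.2],[546.2,240.7]],cs,[[168.7,205.3],[191.3,205.3],[192.3,210.6],[168.3,210.8]]).round(4))
b=cv2.imread('pics/top1.png').astype(float)
# stone edges: red-ish wood vs grey; scan gradient columns/rows
g=cv2.GaussianBlur(cv2.cvtColor(b.astype(np.uint8),cv2.COLOR_BGR2GRAY),(3,3),0).astype(float)
for nm,cols in(('top',range(315,400,7)),):
    r1=[ 240+np.argmax(-np.diff(g[240:256,c])) for c in cols]; r2=[282+np.argmax(np.diff(g[282:298,c])) for c in cols]
    print(r1,r2)
print([294+np.argmax(-np.diff(g[r,294:308])) for r in range(255,288,5)],g[270,400:422].round())
s=st(); 
rel([.544,.287,.16],tool(0.04+np.pi),s); rel([.544,.287,.16],tool(.04),s)
E
```

```text
[[0.4985 0.2727 0.0453 0.003 ]
 [0.4988 0.2993 0.0487 0.0027]
 [0.5868 0.2741 0.0454 0.0017]
 [0.5869 0.3028 0.0479 0.0027]]
[[ 0.5543 -0.3489  0.128   0.0024]
 [ 0.5387 -0.2921  0.1256  0.0017]
 [ 0.5604 -0.2837  0.1281  0.0064]
 [ 0.5741 -0.3432  0.1276  0.0073]]
[np.int64(248), np.int64(248), np.int64(247), np.int64(247), np.int64(247), np.int64(247), np.int64(247), np.int64(247), np.int64(247), np.int64(247), np.int64(247), np.int64(247), np.int64(247)] [np.int64(290), np.int64(290), np.int64(290), np.int64(289), np.int64(289), np.int64(290), np.int64(290), np.int64(289), np.int64(289), np.int64(289), np.int64(289), np.int64(288), np.int64(288)]
[np.int64(300), np.int64(300), np.int64(300), np.int64(300), np.int64(300), np.int64(300), np.int64(300)] [ 46.  48.  49.  48.  47.  47.  48.  46.  52.  69.  81.  84.  85.  84.
  82.  82.  97. 120. 133. 134. 134. 134.]
t 0.15 p [0.1569 0.6046 0.2186] x [-0.968  0.251 -0.   ] z [-0.    -0.001 -1.   ] F [-0.4  0.4 -0.8] T [-0.    0.    0.02] w 0.997 j [-1.42  0.44  0.03  1.57 -0.01  1.13 -0.08]
cm [-45.45 -21.01   5.88] rad [-1.100e-03 -1.000e-04 -2.939e-01]
cm [-45.45 -21.01   5.88] rad [-1.0000e-04  1.6000e-03  2.8477e+00]
```

Request:
jog_arm(
  moves=[
    {"fingers":-1,"xyz":[-22,-10,0],"angular":[0,0,-0.15]},
    {"fingers":-1,"xyz":[-22,-10,0],"angular":[0,0,-0.15]},
    {"fingers":-1,"xyz":[-22,-10,0],"angular":[0,0,-0.15]},
    {"fingers":-1,"xyz":[-45.5,-21,5.9],"angular":[0,0,-0.294]},
    {"fingers":-1,"xyz":[-45.5,-21,5.9],"angular":[0,0,-0.294]},
    {"fingers":-1,"xyz":[-45.5,-21,5.9],"angular":[0,0,-0.294]},
    {"fingers":-1,"xyz":[-45.5,-21,5.9],"angular":[0,0,-0.294]},
    {"fingers":-1,"xyz":[-45.5,-21,5.9],"angular":[0,0,-0.294]},
    {"fingers":-1,"xyz":[-45.5,-21,5.9],"angular":[0,0,-0.294]},
    {"fingers":-1,"xyz":[-45.5,-21,5.9],"angular":[0,0,-0.294]},
  ],
)

```text
clock: 1.4
position: [0.5445, 0.2871, 0.1597]
ee_rot: [0.061, -3.14, 0.0]
force: [-0.3, 0.0, -0.2]
width: 0.998
```

```bash
python3 - <<'E'
from h import *
im,s=snap('wrist','w1.png'); st(); c=cam('wrist',s)
hsv=cv2.cvtColor(im,cv2.COLOR_RGB2HSV)
m=cv2.inRange(hsv,(8,70,60),(28,255,255))
for q in cv2.findContours(m,cv2.RETR_EXTERNAL,cv2.CHAIN_APPROX_NONE)[0]:
    if cv2.contourArea(q)>800:
        r=cv2.minAreaRect(q); b=cv2.boxPoints(r); print(b.round(1).tolist()); P=onplane(c,b,.05); print(P.round(4),P.mean(0))
print(proj(c,[[.544,.287,.05],[.4987,.2860,.05],[.587,.2885,.05]]))
rel([.5435,.287,.034],tool(.03+np.pi))
E
```

```text
t 1.45 p [0.5438 0.2883 0.16  ] x [-0.999 -0.041  0.001] z [-0.001  0.    -1.   ] F [-0.1  0.1 -0.2] T [ 0.1  -0.03 -0.  ] w 0.999 j [-0.64  0.47  0.09  1.68 -0.05  1.    1.08]
[[310.6000061035156, 400.5], [631.0, 389.20001220703125], [631.5, 405.5], [311.20001220703125, 416.79998779296875]]
[[0.7196 0.2773 0.05  ]
 [0.7012 0.599  0.05  ]
 [0.7223 0.6073 0.05  ]
 [0.7402 0.2784 0.05  ]] [0.72082601 0.44052786 0.05      ]
[[308.0, 164.0], [345.0, 164.0], [345.0, 275.0], [308.0, 275.0]]
[[0.4932 0.2698 0.05  ]
 [0.4921 0.2982 0.05  ]
 [0.5848 0.3032 0.05  ]
 [0.586  0.272  0.05  ]] [0.53904993 0.2858055  0.05      ]
[[327.73855124 228.17164639]
 [328.77901707 171.9584979 ]
 [327.48735568 276.75297204]]
cm [ 0.02 -0.14 12.6 ] rad [ 0.0005 -0.0009  0.0109]
```

View pics/w1.png

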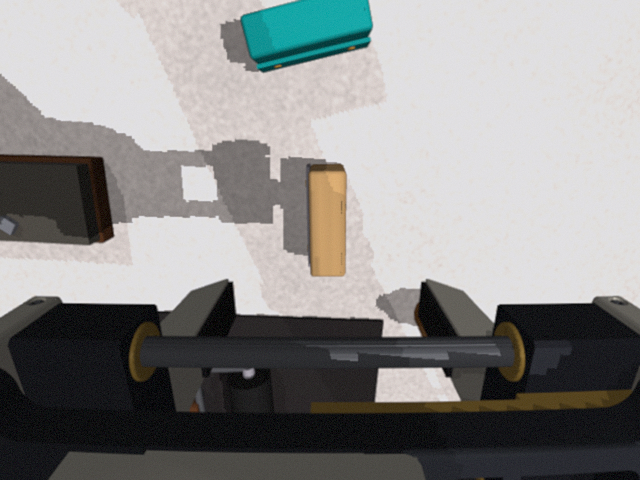

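Wrist view: block's top at (327,165–275), centred between the jaws, turquoise copy at (308,35), stone at left. The estimate agrees within about 2 mm, so I'll descend and grip.

Request:
jog_arm(
  moves=[
    {"fingers":-1,"xyz":[0.1,-0.1,5],"angular":[0,0,0.01]},
    {"fingers":-1,"xyz":[0.1,-0.1,10],"angular":[0,0,0.01]},
    {"fingers":-1,"xyz":[0.1,-0.1,12.6],"angular":[0,0,0.01]},
    {"fingers":-1,"xyz":[0.1,-0.1,12.6],"angular":[0,0,0.01]},
    {"fingers":1,"xyz":[0.1,-0.1,12.6],"angular":[0,0,0.01]},
    {"fingers":1,"xyz":[0.1,-0.1,12.6],"angular":[0,0,0.01]},
    {"fingers":1,"xyz":[0.1,-0.1,12.6],"angular":[0,0,0.01]},
    {"fingers":1,"xyz":[0.1,-0.1,12.6],"angular":[0,0,0.01]},
    {"fingers":1,"xyz":[0.1,-0.1,12.6],"angular":[0,0,0.01]},
  ],
  grip_force=40,
)

```text
clock: 2.58
position: [0.5438, 0.2864, 0.0343]
ee_rot: [-0.047, 3.141, 0.0]
force: [0.1, 0.3, 0.4]
width: 0.504
```

```bash
python3 - <<'E'
from h import *
s=st(); ct=cam('top')
# stone corners (top pic), base outline z~.02 / stone top
print(onplane(ct,[[300.5,248],[409.5,247.5],[300.5,290.5],[409.5,288.8]],.03).round(4))
print(onplane(ct,[[340,258],[365,258],[348,278],[368,275]],.04).round(4))
E
```

```text
t 2.58 p [0.5438 0.2864 0.0343] x [-1.   -0.03 -0.  ] z [ 0.  0. -1.] F [0.1 0.3 0.4] T [0.03 0.02 0.01] w 0.504 j [-0.62  0.62  0.08  1.79 -0.07  0.74  1.09]
[[ 0.5768  0.0784  0.03  ]
 [ 0.575  -0.1268  0.03  ]
 [ 0.4973  0.0791  0.03  ]
 [ 0.4975 -0.1245  0.03  ]]
[[ 0.5563  0.0049  0.04  ]
 [ 0.5557 -0.0415  0.04  ]
 [ 0.5191 -0.0093  0.04  ]
 [ 0.5241 -0.0464  0.04  ]]
```

Request:
jog_arm(
  moves=[
    {"fingers":1,"xyz":[0,0,0],"angular":[0,0,0]},
    {"fingers":1,"xyz":[0,0,0],"angular":[0,0,0]},
    {"fingers":1,"xyz":[0,0,0],"angular":[0,0,0]},
    {"fingers":1,"xyz":[0,0,-4],"angular":[0,0,0]},
    {"fingers":1,"xyz":[0,0,-10.6],"angular":[0,0,0]},
    {"fingers":1,"xyz":[-1,-4,-10.6],"angular":[0,0,0.18]},
    {"fingers":1,"xyz":[-2,-8,-10.6],"angular":[0,0,0.36]},
    {"fingers":1,"xyz":[-3,-13,-10.6],"angular":[0,0,0.54]},
    {"fingers":1,"xyz":[-4,-18,-10.6],"angular":[0,0,0.72]},
    {"fingers":1,"xyz":[-5,-22,-10.6],"angular":[0,0,0.9]},
    {"fingers":1,"xyz":[-5.7,-26,-10.6],"angular":[0,0,1.08]},
    {"fingers":1,"xyz":[-5.7,-28,-10.6],"angular":[0,0,1.26]},
  ],
)

```text
clock: 4.08
position: [0.6091, 0.005, 0.14]
ee_rot: [1.824, 2.557, -0.002]
force: [-1.1, 0.6, -1.9]
width: 0.317
```

```bash
python3 - <<'E'
from h import *
s=st(); rel([.61,-.022,.14],tool(np.pi/2-.005)); rel([.61,-.022,.0695],tool(np.pi/2-.005))
E
```

```text
t 4.08 p [0.6091 0.005  0.14  ] x [-0.326  0.945 -0.001] z [-0.    -0.001 -1.   ] F [-1.1  0.6 -1.9] T [-0.05  0.07 -0.01] w 0.317 j [-0.41  0.51  0.45  1.74 -0.26  0.96  0.48]
cm [-2.58 -0.79  0.  ] rad [-3.000e-04  1.200e-03  3.368e-01]
cm [-2.57 -0.79  7.05] rad [-3.000e-04  1.200e-03  3.368e-01]
```

Request:
jog_arm(
  moves=[
    {"fingers":1,"xyz":[-2.5,-0.8,0],"angular":[0,0,0.17]},
    {"fingers":1,"xyz":[-2.5,-0.8,0],"angular":[0,0,0.335]},
    {"fingers":1,"xyz":[-2.5,-0.8,3],"angular":[0,0,0.335]},
    {"fingers":1,"xyz":[-2.5,-0.8,5],"angular":[0,0,0.335]},
    {"fingers":1,"xyz":[-2.5,-0.8,5],"angular":[0,0,0.335]},
  ],
)

```text
clock: 4.7
position: [0.6084, -0.0178, 0.0885]
ee_rot: [-2.213, -2.226, 0.004]
force: [-0.4, -0.5, -2.0]
width: 0.319
```

```bash
python3 - <<'E'
from h import *
s=st(); 
im,s=snap('wrist','w2.png');snap('scene','s2.png');c=cam('wrist',s)
a=cv2.imread('pics/w2.png');b=cv2.imread('pics/s2.png')
cv2.imwrite('pics/c2.png',np.hstack([cv2.resize(a,(400,300)),cv2.resize(b[200:320,210:370],(400,300))]))
for z in(.0695,):
  rel([.61,-.022,z],tool(np.pi/2-.005))
E
```

```text
t 4.7 p [ 0.6084 -0.0178  0.0885] x [-0.006  1.    -0.   ] z [-0.004 -0.    -1.   ] F [-0.4 -0.5 -2. ] T [-0.11 -0.02  0.  ] w 0.319 j [-0.4   0.58  0.51  1.78 -0.36  0.87  0.28]
cm [-0.39 -0.    2.1 ] rad [0.     0.0001 0.0109]
```

View pics/c2.png

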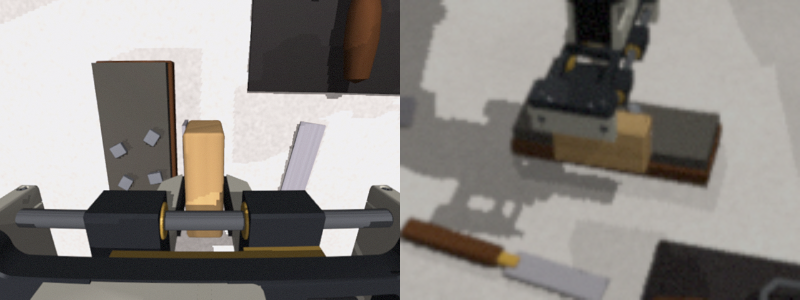

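Request:
jog_arm(
  moves=[
    {"fingers":1,"xyz":[-0.4,0,1],"angular":[0,0,0.01]},
    {"fingers":1,"xyz":[-0.4,0,2.05],"angular":[0,0,0.01]},
    {"fingers":1,"xyz":[-0.4,0,2.05],"angular":[0,0,0.01]},
    {"fingers":1,"xyz":[-0.4,0,2.05],"angular":[0,0,0.01]},
  ],
)

```text
clock: 5.3
position: [0.61, -0.022, 0.0696]
ee_rot: [-2.226, -2.217, 0.0]
force: [0.4, 0.3, -1.3]
width: 0.321
```

```bash
python3 - <<'E'
from h import *
s=st(); 
rel([.61,-.022,.0695],tool(np.pi/2-.005))
E
```

```text
t 5.3 p [ 0.61   -0.022   0.0696] x [0.004 1.    0.   ] z [-0.  0. -1.] F [ 0.4  0.3 -1.3] T [-0.08  0.04 -0.01] w 0.321 j [-0.39  0.61  0.5   1.8  -0.38  0.83  0.29]
cm [-0.    0.    0.01] rad [-0.0001 -0.      0.0009]
```

Request:
jog_arm(
  moves=[
    {"fingers":1,"xyz":[0,-1.5,0],"angular":[0,0,0]},
    {"fingers":1,"xyz":[0,-3,0],"angular":[0,0,0]},
    {"fingers":1,"xyz":[0,-4.3,0],"angular":[0,0,0]},
    {"fingers":1,"xyz":[0,-5.6,0],"angular":[0,0,0]},
    {"fingers":1,"xyz":[0,-6.9,0],"angular":[0,0,0]},
    {"fingers":1,"xyz":[0,-8.2,0],"angular":[0,0,0]},
    {"fingers":1,"xyz":[0,-9.5,0],"angular":[0,0,0]},
    {"fingers":1,"xyz":[0,-10.8,0],"angular":[0,0,0]},
    {"fingers":1,"xyz":[0,-12.1,0],"angular":[0,0,0]},
    {"fingers":1,"xyz":[0,-13.4,0],"angular":[0,0,0]},
    {"fingers":1,"xyz":[0,-14.6,0],"angular":[0,0,0]},
    {"fingers":1,"xyz":[0,-14.6,0],"angular":[0,0,0]},
  ],
)

```text
clock: 6.8
position: [0.4629, -0.0213, 0.0696]
ee_rot: [-2.226, -2.216, 0.0]
force: [-0.2, 0.7, -2.2]
width: 0.315
```

```bash
python3 - <<'E'
from h import *
s=st(); 
rel([.5435,.2865,.13],tool(np.pi+.03));rel([.5435,.2865,.036],tool(np.pi+.03))
E
```

```text
t 6.8 p [ 0.4629 -0.0213  0.0696] x [0.004 1.    0.   ] z [-0.001  0.    -1.   ] F [-0.2  0.7 -2.2] T [-0.07  0.01  0.01] w 0.315 j [-0.47  0.41  0.52  2.16 -0.33  0.65  0.28]
cm [30.82  7.93 -6.03] rad [-2.000e-04 -8.000e-04 -1.605e+00]
cm [30.81  7.94  3.37] rad [-2.000e-04 -8.000e-04 -1.605e+00]
```

Request:
jog_arm(
  moves=[
    {"fingers":1,"xyz":[0,0,-4],"angular":[0,0,0]},
    {"fingers":1,"xyz":[0,0,-7],"angular":[0,0,0]},
    {"fingers":1,"xyz":[5,2,-8],"angular":[0,0,0]},
    {"fingers":1,"xyz":[11,4,-8],"angular":[0,0,0]},
    {"fingers":1,"xyz":[17,6,-8],"angular":[0,0,0]},
    {"fingers":1,"xyz":[23,8,-8],"angular":[0,0,0]},
    {"fingers":1,"xyz":[27,8.7,-8],"angular":[0,0,0]},
    {"fingers":1,"xyz":[27,8.7,-8],"angular":[0,0,0]},
  ],
)

```text
clock: 7.8
position: [0.552, 0.2534, 0.1489]
ee_rot: [-2.218, -2.224, -0.001]
force: [-0.3, -0.4, -1.7]
width: 0.32
```

```bash
python3 - <<'E'
from h import *
s=st(); rel([.55,.25,.035],tool(np.pi/2-.005))
snap('top','t3.png');snap('scene','s3.png')
b=cv2.imread('pics/t3.png');a=cv2.imread('pics/s3.png')
cv2.imwrite('pics/c3.png',np.hstack([cv2.resize(b[225:345,285:445],(400,300),interpolation=2),cv2.resize(a[190:310,220:380],(400,300),interpolation=2)]))
E
```

```text
t 7.8 p [0.552  0.2534 0.1489] x [-0.002  1.     0.001] z [ 0.     0.001 -1.   ] F [-0.3 -0.4 -1.7] T [-0.18  0.1   0.01] w 0.32 j [-0.87  0.5   0.52  1.74 -0.29  0.98 -0.24]
cm [-0.35 -0.2  11.39] rad [ 0.     -0.0012  0.0075]
```

View pics/c3.png

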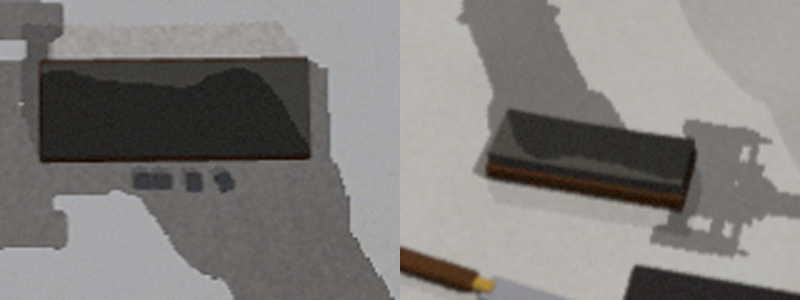

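Crop: stone is bare; the four clippings lie on the bench in a row in front of it at crop (142–225,181). I'll put the block down.

Request:
jog_arm(
  moves=[
    {"fingers":1,"xyz":[-0.4,-0.2,5],"angular":[0,0,0]},
    {"fingers":1,"xyz":[-0.4,-0.2,9.5],"angular":[0,0,0]},
    {"fingers":1,"xyz":[-0.4,-0.2,10.9],"angular":[0,0,0]},
    {"fingers":1,"xyz":[-0.4,-0.2,11.4],"angular":[0,0,0]},
    {"fingers":1,"xyz":[-0.4,-0.2,11.4],"angular":[0,0,0]},
    {"fingers":-1,"xyz":[-0.4,-0.2,11.4],"angular":[0,0,0]},
    {"fingers":-1,"xyz":[-0.4,-0.2,11.4],"angular":[0,0,0]},
    {"fingers":-1,"xyz":[-0.4,-0.2,11.4],"angular":[0,0,0]},
    {"fingers":-1,"xyz":[-0.4,-0.2,11.4],"angular":[0,0,0]},
    {"fingers":-1,"xyz":[-0.4,-0.2,7],"angular":[0,0,0]},
    {"fingers":-1,"xyz":[-0.4,-0.2,1],"angular":[0,0,0]},
    {"fingers":-1,"xyz":[-0.4,-0.2,-5],"angular":[0,0,0]},
  ],
)

```text
clock: 9.4
position: [0.5497, 0.244, 0.2013]
ee_rot: [2.226, 2.217, -0.001]
force: [1.2, 0.6, 0.7]
width: 0.986
```

```bash
python3 - <<'E'
from h import *
s=st()
# gauge frame from rib top: centre, heading
P=np.array([[.5543,-.3489],[.5387,-.2921],[.5604,-.2837],[.5741,-.3432]])
d=(P[1]+P[2])-(P[0]+P[3]); hd=np.arctan2(d[1],d[0]);ctr=P.mean(0); print('ctr',ctr,'hd',hd,np.degrees(hd))
ct=cam('top')
# iron edge px (top crop, z .004): 
E1=onplane(ct,[[467.2,254.8],[473.7,278.5]],.004);print(E1, np.degrees(np.arctan2(*(E1[0]-E1[1])[1::-1])))
mid=E1.mean(0)[:2]
# long edges of rib in top view
L=onplane(ct,[[513,249.2],[546.2,240.7],[515,262.5],[548.7,252.5]],.128);print([np.degrees(np.arctan2(*(L[i]-L[i+1])[1::-1])) for i in(0,2)])
for h in(hd,np.radians(104)): print(mid-.075*np.array([np.cos(h),np.sin(h)]))
E
```

```text
t 9.4 p [0.5497 0.244  0.2013] x [ 0.004  1.    -0.   ] z [-0. -0. -1.] F [1.2 0.6 0.7] T [-0.03 -0.01 -0.01] w 0.986 j [-0.89  0.44  0.56  1.69 -0.26  1.08 -0.26]
ctr [ 0.556875 -0.316975] hd 1.8175950081346233 104.14052283016045
[[ 0.56156552 -0.24323099  0.004     ]
 [ 0.51554833 -0.25408329  0.004     ]] 13.269679949234515
[np.float64(103.21623148398564), np.float64(105.20136123611785)]
[ 0.55687949 -0.3213846 ]
[ 0.55670107 -0.32142932]
```

Request:
jog_arm(
  moves=[
    {"fingers":-1,"xyz":[-6,0,0],"angular":[0,0,0]},
    {"fingers":-1,"xyz":[-12,0,0],"angular":[0,0,0]},
    {"fingers":-1,"xyz":[-18,0,0],"angular":[0,0,0]},
    {"fingers":-1,"xyz":[-24,0,0],"angular":[0,0,-0.05]},
    {"fingers":-1,"xyz":[-30,0,0],"angular":[0,0,-0.1]},
    {"fingers":-1,"xyz":[-36,0,0],"angular":[0,0,-0.15]},
    {"fingers":-1,"xyz":[-42,0.5,0],"angular":[0,0,-0.2]},
    {"fingers":-1,"xyz":[-48,0.9,0],"angular":[0,0,-0.25]},
    {"fingers":-1,"xyz":[-53,0.9,0],"angular":[0,0,-0.25]},
    {"fingers":-1,"xyz":[-56.2,0.9,0],"angular":[0,0,-0.25]},
    {"fingers":-1,"xyz":[-56.2,0.9,0],"angular":[0,0,-0.25]},
    {"fingers":-1,"xyz":[-56.2,0.9,0],"angular":[0,0,-0.25]},
  ],
)

```text
clock: 10.9
position: [0.5568, -0.3169, 0.1993]
ee_rot: [-1.931, -2.477, -0.001]
force: [-0.3, 1.1, -0.4]
width: 1.002
```

```bash
python3 - <<'E'
from h import *
im,s=snap('wrist','w4.png'); st(); c=cam('wrist',s)
hsv=cv2.cvtColor(im,cv2.COLOR_RGB2HSV)
m=cv2.inRange(hsv,(0,90,20),(20,255,160))
k=proj(c,[[.5568,-.318,.128]])[0];print('expect',k)
for q in cv2.findContours(m,cv2.RETR_EXTERNAL,cv2.CHAIN_APPROX_NONE)[0]:
    if cv2.contourArea(q)>500:
        r=cv2.minAreaRect(q); b=cv2.boxPoints(r); P=onplane(c,b,.128); print(r,P.round(4).tolist(),P.mean(0))
# stone in the top view + block check image
t,_=snap('top','t4.png')
a=cv2.imread('pics/w4.png');b=cv2.imread('pics/t4.png')
sc=cv2.imread('pics/s3.png')[195:255,150:220]
cv2.imwrite('pics/c4.png',np.vstack([np.hstack([cv2.resize(a,(400,300)),cv2.resize(b,(400,300))]),np.hstack([cv2.resize(sc,(350,300),interpolation=2),np.zeros((300,450,3),np.uint8)])]))
E
```

```text
t 10.95 p [ 0.5571 -0.3163  0.1994] x [-0.245  0.97   0.001] z [-0.     0.001 -1.   ] F [ 0.4  0.1 -0.1] T [-0.08  0.01  0.01] w 0.998 j [ 0.06  0.52  0.58  1.59 -0.31  1.13  0.96]
expect [326.19306705 245.28128621]
((472.045166015625, 402.5566711425781), (18.49947738647461, 320.44512939453125), 88.33971405029297) [[0.5779, -0.4521, 0.128], [0.8457, -0.3818, 0.128], [0.8577, -0.4002, 0.128], [0.5829, -0.4714, 0.128]] [ 0.71608599 -0.42634734  0.128     ]
((510.75128173828125, 351.21600341796875), (60.80036163330078, 27.558917999267578), 80.78897094726562) [[0.6972, -0.3491, 0.128], [0.7167, -0.3404, 0.128], [0.7493, -0.3915, 0.128], [0.7283, -0.4008, 0.128]] [ 0.72286527 -0.37046144  0.128     ]
((143.01365661621094, 351.38397216796875), (29.677675247192383, 60.46534729003906), 6.709836959838867) [[0.4233, -0.4739, 0.128], [0.4257, -0.4141, 0.128], [0.4486, -0.4111, 0.128], [0.448, -0.4707, 0.128]] [ 0.43641342 -0.44246881  0.128     ]
((324.0, 242.0), (84.0, 32.0), 90.0) [[0.5369, -0.2893, 0.128], [0.558, -0.284, 0.128], [0.574, -0.3448, 0.128], [0.5512, -0.3505, 0.128]] [ 0.55499632 -0.31718358  0.128     ]
((534.0, 59.5), (24.59674835205078, 134.16407775878906), 26.56505012512207) [[0.6388, -0.2055, 0.128], [0.6495, -0.1308, 0.128], [0.6651, -0.1324, 0.128], [0.6554, -0.2081, 0.128]] [ 0.65217361 -0.16919055  0.128     ]
```

View pics/c4.png

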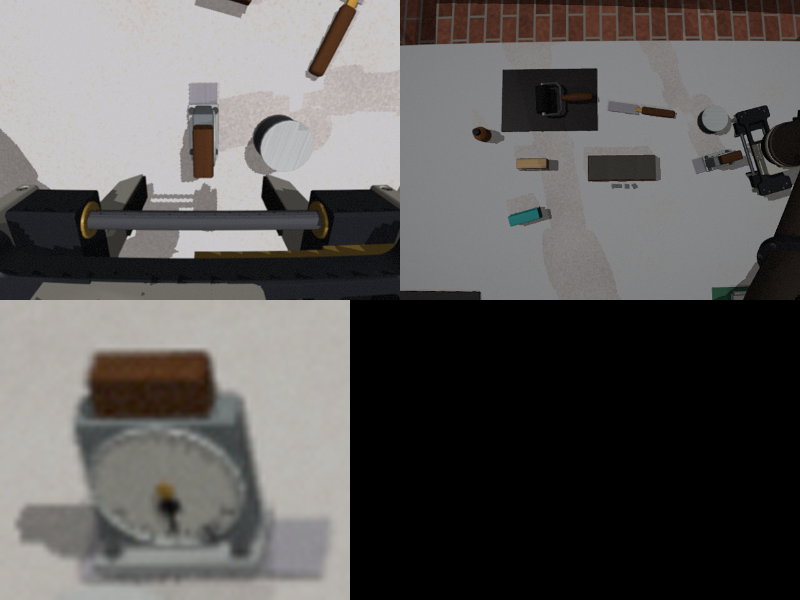

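Wrist view: rib at (203,150) in half scale, aligned with the jaws and centred; tin to the right is clear. Top view: block stands at (531,163), clear of the stone, and the other things are unmoved. Now gripping the gauge.

Request:
jog_arm(
  moves=[
    {"fingers":-1,"xyz":[0,-0.1,4],"angular":[0,0,0]},
    {"fingers":-1,"xyz":[0,-0.1,7],"angular":[0,0,0]},
    {"fingers":-1,"xyz":[0,-0.1,8],"angular":[0,0,0]},
    {"fingers":-1,"xyz":[0,-0.1,8],"angular":[0,0,0]},
    {"fingers":1,"xyz":[0,-0.1,8],"angular":[0,0,0]},
    {"fingers":1,"xyz":[0,-0.1,8],"angular":[0,0,0]},
    {"fingers":1,"xyz":[0,-0.1,8],"angular":[0,0,0]},
    {"fingers":1,"xyz":[0,-0.1,8],"angular":[0,0,0]},
    {"fingers":1,"xyz":[0,-0.1,8],"angular":[0,0,0]},
    {"fingers":1,"xyz":[0,-0.1,8],"angular":[0,0,0]},
    {"fingers":1,"xyz":[0,-0.1,8],"angular":[0,0,0]},
    {"fingers":1,"xyz":[0,-0.1,8],"angular":[0,0,0]},
  ],
  grip_force=60,
)

```text
clock: 12.5
position: [0.5564, -0.3181, 0.1207]
ee_rot: [1.931, 2.476, 0.001]
force: [-2.1, 1.5, 11.8]
width: 0.18
```

```bash
python3 - <<'E'
from h import *
st(); rel([.62,-.10,.36],tool(np.pi/2))
E
```

```text
t 12.5 p [ 0.5564 -0.3181  0.1207] x [-0.244  0.97  -0.   ] z [ 0.002 -0.    -1.   ] F [-2.1  1.5 11.8] T [0.24 0.53 0.  ] w 0.18 j [ 0.08  0.59  0.54  1.68 -0.36  0.97  1.  ]
cm [ 19.59  11.51 -23.92] rad [1.500e-03 2.000e-04 2.461e-01]
```

```bash
python3 - <<'E'
from h import *
snap('wrist','w5.png');snap('scene','s5.png')
st()
a=cv2.imread('pics/w5.png');b=cv2.imread('pics/s5.png')[150:270,100:260]
cv2.imwrite('pics/c5.png',np.hstack([cv2.resize(a,(400,300)),cv2.resize(b,(400,300),interpolation=2)]))
E
```

```text
t 12.6 p [ 0.556  -0.3185  0.1212] x [-0.243  0.97  -0.001] z [ 0.001 -0.    -1.   ] F [-5.9  3.  18.9] T [ 0.58  1.43 -0.01] w 0.097 j [ 0.08  0.59  0.54  1.68 -0.36  0.97  1.  ]
```

View pics/c5.png

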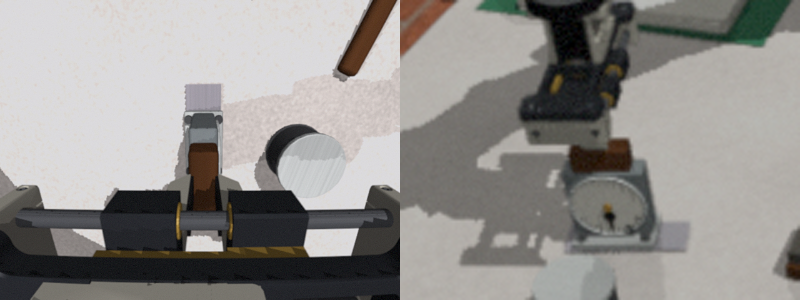

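```bash
python3 - <<'E'
from h import *
s=st(); cs=cam('scene');cw=cam('wrist',s)
print('TCP scene',proj(cs,[s['position'],s['position']-[0,0,.017]]))
for f in('s3.png','s5.png'):
    h=cv2.cvtColor(cv2.imread('pics/'+f),cv2.COLOR_BGR2HSV);m=cv2.inRange(h,(0,100,20),(20,255,160));m[:,:150]=0;m[:,220:]=0;m[:195]=0;m[230:]=0
    for q in cv2.findContours(m,cv2.RETR_EXTERNAL,cv2.CHAIN_APPROX_NONE)[0]:
        if cv2.contourArea(q)>30: print(f,cv2.boundingRect(q))
a=cv2.imread('pics/w5.png');b=cv2.imread('pics/s5.png')
cv2.imwrite('pics/c6.png',np.hstack([cv2.resize(a[240:420,240:420],(400,400),interpolation=2),cv2.resize(b[190:250,155:215],(400,400),interpolation=2)]))
E
```

```text
t 12.6 p [ 0.556  -0.3185  0.1212] x [-0.243  0.97  -0.001] z [ 0.001 -0.    -1.   ] F [-5.9  3.  18.9] T [ 0.58  1.43 -0.01] w 0.097 j [ 0.08  0.59  0.54  1.68 -0.36  0.97  1.  ]
TCP scene [[179.44548699 209.41039623]
 [180.62314311 214.68301822]]
s3.png (168, 206, 24, 12)
s5.png (168, 206, 24, 13)
```

View pics/c6.png

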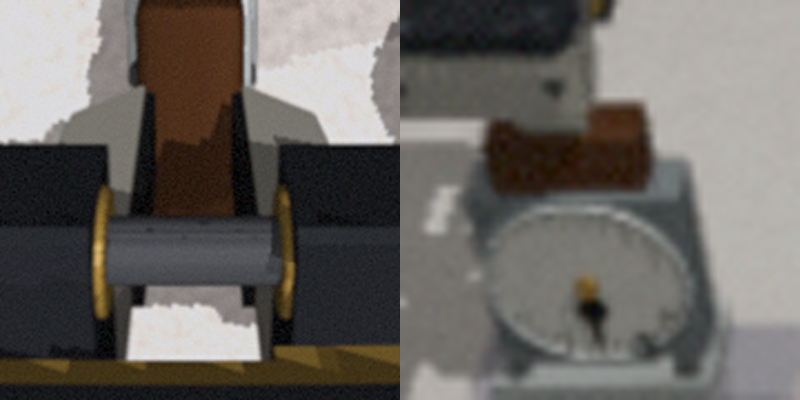

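Wrist crop: black pads overlap the rib's top edges (gap narrower than the rib), and the scene crop shows no finger in front of the rib. The jaws seem to be closing on top of the rib, not around it. Checking the geometry against the pictures.

```bash
python3 - <<'E'
from h import *
s=arm.observe(); cs=cam('scene');cw=cam('wrist',s);M=R.from_rotvec(s['ee_rot']).as_matrix();T=s['position']
w=lambda p:T+M@np.array(p)
print('body bottom corners scene',proj(cs,[w([x,.095,-.049]) for x in(-.0375,.0375)]).round(1))
print('body narrow-x corners',proj(cs,[w([x,y,-.049]) for x in(-.0375,.0375) for y in (.03,.06)]).round(1))
for z in(.017,.005,-.007,-.02): print(z,'scene tip',proj(cs,[w([x,y,z]) for x in(-.0095,.0095) for y in (.005,.025)]).round(0).tolist(),'wrist',proj(cw,[w([.0095,y,z]) for y in(-.007,.007,.03)]).round(0).tolist())
E
```

```text
body bottom corners scene [[151.8 218.3]
 [184.1 218. ]]
body narrow-x corners [[158.1 201.2]
 [155.2 208.9]
 [189.  200.9]
 [186.8 208.6]]
0.017 scene tip [[177.0, 216.0], [175.0, 221.0], [184.0, 216.0], [183.0, 221.0]] wrist [[314.0, 260.0], [339.0, 260.0], [381.0, 260.0]]
0.005 scene tip [[176.0, 212.0], [174.0, 217.0], [183.0, 212.0], [182.0, 217.0]] wrist [[313.0, 269.0], [340.0, 269.0], [384.0, 269.0]]
-0.007 scene tip [[175.0, 208.0], [173.0, 213.0], [182.0, 208.0], [181.0, 213.0]] wrist [[312.0, 279.0], [341.0, 279.0], [388.0, 279.0]]
-0.02 scene tip [[174.0, 204.0], [172.0, 209.0], [181.0, 204.0], [180.0, 209.0]] wrist [[311.0, 291.0], [342.0, 291.0], [392.0, 291.0]]
```

Request:
jog_arm(
  moves=[
    {"fingers":-1,"xyz":[0,0,0],"angular":[0,0,0]},
    {"fingers":-1,"xyz":[0,0,0],"angular":[0,0,0]},
    {"fingers":-1,"xyz":[0,0,0],"angular":[0,0,0]},
    {"fingers":-1,"xyz":[0,0,0],"angular":[0,0,0]},
    {"fingers":-1,"xyz":[0,0,0],"angular":[0,0,0]},
    {"fingers":-1,"xyz":[0,0,0],"angular":[0,0,0]},
  ],
  grip_force=15,
)

```text
clock: 13.35
position: [0.5566, -0.3186, 0.1208]
ee_rot: [1.931, 2.475, 0.001]
force: [0.2, 0.1, 5.6]
width: 0.696
```

```bash
python3 - <<'E'
from h import *
snap('wrist','w6.png'); st()
E
```

```text
t 13.4 p [ 0.5565 -0.3186  0.1206] x [-0.244  0.97  -0.001] z [ 0.002 -0.001 -1.   ] F [-0.  -0.3  4.2] T [-0.27  0.15 -0.01] w 0.739 j [ 0.08  0.59  0.54  1.68 -0.36  0.97  1.  ]
```

The gripper's body and tips both show about 25 mm farther back along the tool than the stated frame, and contact on the rib's top agrees with that (tip ≈ TCP − 7 mm). I'll go about 25 mm lower, watching force, and close gently.

Request:
jog_arm(
  moves=[
    {"fingers":-1,"xyz":[0,0,0],"angular":[0,0,0]},
    {"fingers":-1,"xyz":[0,0,0],"angular":[0,0,0]},
    {"fingers":-1,"xyz":[0,0,0],"angular":[0,0,0]},
    {"fingers":-1,"xyz":[0,0,0.8],"angular":[0,0,0]},
    {"fingers":-1,"xyz":[0,0,1.6],"angular":[0,0,0]},
    {"fingers":-1,"xyz":[0,0,1.6],"angular":[0,0,0]},
  ],
)

```text
clock: 14.15
position: [0.5551, -0.3176, 0.1024]
ee_rot: [-1.931, -2.476, 0.001]
force: [-0.4, -0.0, -0.3]
width: 1.001
```

```bash
python3 - <<'E'
from h import *
st(); im,s=snap('wrist','w7.png')
hsv=cv2.cvtColor(im,cv2.COLOR_RGB2HSV);m=cv2.inRange(hsv,(0,90,20),(20,255,160))
for q in cv2.findContours(m,cv2.RETR_EXTERNAL,cv2.CHAIN_APPROX_NONE)[0]:
    if cv2.contourArea(q)>500: print(cv2.boundingRect(q))
st()
E
```

```text
t 14.15 p [ 0.5551 -0.3176  0.1024] x [-0.243  0.97   0.001] z [-0.002  0.001 -1.   ] F [-0.4 -0.  -0.3] T [-0.07  0.04  0.06] w 1.001 j [ 0.09  0.61  0.53  1.69 -0.37  0.94  1.01]
(312, 389, 321, 25)
(494, 322, 32, 61)
(128, 321, 30, 62)
(300, 242, 52, 95)
(557, 0, 83, 123)
t 14.2 p [ 0.5554 -0.3178  0.103 ] x [-0.243  0.97   0.001] z [-0.001  0.    -1.   ] F [ 0.1  0.  -0.1] T [-0.11 -0.02  0.02] w 0.996 j [ 0.09  0.61  0.53  1.69 -0.37  0.94  1.01]
```

Request:
jog_arm(
  moves=[
    {"fingers":-1,"xyz":[0,0,0.6],"angular":[0,0,0]},
    {"fingers":-1,"xyz":[0,0,0.6],"angular":[0,0,0]},
    {"fingers":1,"xyz":[0,0,0.6],"angular":[0,0,0]},
    {"fingers":1,"xyz":[0,0,0.6],"angular":[0,0,0]},
    {"fingers":1,"xyz":[0,0,0.6],"angular":[0,0,0]},
    {"fingers":1,"xyz":[0,0,0.6],"angular":[0,0,0]},
    {"fingers":1,"xyz":[0,0,0.6],"angular":[0,0,0]},
    {"fingers":1,"xyz":[0,0,0.6],"angular":[0,0,0]},
    {"fingers":1,"xyz":[0,0,0.6],"angular":[0,0,0]},
    {"fingers":1,"xyz":[0,0,0.6],"angular":[0,0,0]},
    {"fingers":1,"xyz":[0,0,0.6],"angular":[0,0,0]},
    {"fingers":1,"xyz":[0,0,0.6],"angular":[0,0,0]},
  ],
  grip_force=20,
)

```text
clock: 15.7
position: [0.5557, -0.318, 0.0976]
ee_rot: [-1.932, -2.477, -0.0]
force: [0.2, -0.7, 0.0]
width: 0.257
```

```bash
python3 - <<'E'
from h import *
st(); snap('scene','s8.png');snap('wrist','w8.png');st()
rel([.62,.03,.40],tool(np.pi/2))
E
```

```text
t 15.7 p [ 0.5557 -0.318   0.0976] x [-0.243  0.97   0.   ] z [ 0.  0. -1.] F [ 0.2 -0.7  0. ] T [-0.13 -0.01 -0.07] w 0.257 j [ 0.09  0.62  0.53  1.7  -0.37  0.93  1.01]
t 15.8 p [ 0.5558 -0.318   0.0976] x [-0.243  0.97   0.   ] z [ 0.  0. -1.] F [ 0.4  0.5 -0. ] T [-0.11  0.06 -0.01] w 0.258 j [ 0.09  0.62  0.53  1.7  -0.37  0.93  1.01]
cm [ 32.19  14.7  -30.24] rad [ 0.     -0.      0.2459]
```

Width 0.257 ≈ 23.7 mm, which matches the 24 mm rib, so the gauge is gripped. I'll lift it and bring the dial nearer the scene camera to read the mark.

Request:
jog_arm(
  moves=[
    {"fingers":1,"xyz":[0,0,0],"angular":[0,0,0]},
    {"fingers":1,"xyz":[0,0,0],"angular":[0,0,0]},
    {"fingers":1,"xyz":[0,0,-2],"angular":[0,0,0]},
    {"fingers":1,"xyz":[0,0,-6],"angular":[0,0,0]},
    {"fingers":1,"xyz":[3,2,-10],"angular":[0,0,0]},
    {"fingers":1,"xyz":[7,5,-14],"angular":[0,0,0]},
    {"fingers":1,"xyz":[11,8,-18],"angular":[0,0,0]},
    {"fingers":1,"xyz":[15,11,-22],"angular":[0,0,0]},
    {"fingers":1,"xyz":[19,14,-26],"angular":[0,0,0]},
    {"fingers":1,"xyz":[24,17,-30],"angular":[0,0,0]},
    {"fingers":1,"xyz":[28,20,-33],"angular":[0,0,0]},
    {"fingers":1,"xyz":[32,23,-35],"angular":[0,0,0]},
  ],
  grip_force=60,
)

```text
clock: 17.3
position: [0.7005, 0.0485, 0.4483]
ee_rot: [1.933, 2.476, 0.0]
force: [2.5, -0.3, -4.5]
width: 0.257
```

Request:
jog_arm(
  moves=[
    {"fingers":1,"xyz":[0,0,0],"angular":[0,0,0]},
    {"fingers":1,"xyz":[0,0,0],"angular":[0,0,0]},
    {"fingers":1,"xyz":[0,0,0],"angular":[0,0,0]},
    {"fingers":1,"xyz":[0,0,0],"angular":[0,0,0]},
    {"fingers":1,"xyz":[0,0,0],"angular":[0,0,0]},
    {"fingers":1,"xyz":[0,0,0],"angular":[0,0,0]},
    {"fingers":1,"xyz":[0,0,0],"angular":[0,0,0]},
    {"fingers":1,"xyz":[0,0,0],"angular":[0,0,0]},
  ],
)

```text
clock: 18.3
position: [0.7005, 0.0473, 0.4471]
ee_rot: [-1.932, -2.477, -0.0]
force: [0.5, -0.1, -4.9]
width: 0.259
```

```bash
cat >> h.py <<'E'
O=np.array([-.0015,0,.0976])   # gauge origin in tool frame; gauge axes = tool x,-y,-z
def gpose(s):
    M=R.from_rotvec(s['ee_rot']).as_matrix(); G=np.c_[M[:,0],-M[:,1],-M[:,2]]
    return s['position']+M@O,G
def dial(im,s,c,n=400,half=.045):
    "rectify the dial plane: image right=+x gauge, down=-z, centre=pivot"
    o,G=gpose(s); L=half
    W=lambda x,z:o+G@np.array([x,-.0135,.058+z])
    src=proj(c,[W(-L,L),W(L,L),W(L,-L),W(-L,-L)]).astype(np.float32)
    dst=np.array([[0,0],[n,0],[n,n],[0,n]],np.float32)
    return cv2.warpPerspective(im,cv2.getPerspectiveTransform(src,dst),(n,n),flags=cv2.INTER_CUBIC)
E
python3 - <<'E'
from h import *
s=st(); c=cam('scene'); ims=[imaging.get_image('scene').astype(float) for _ in range(5)]
im=np.mean(ims,0).astype(np.uint8)
d=dial(im,s,c); cv2.imwrite('pics/d9.png',cv2.cvtColor(d,cv2.COLOR_RGB2BGR));cv2.imwrite('pics/s9.png',cv2.cvtColor(im,cv2.COLOR_RGB2BGR))
o,G=gpose(s);p=proj(c,[o+G@[0,-.0135,.058]])[0];print(p)
x,y=p.astype(int);cr=cv2.resize(im[y-30:y+30,x-30:x+30],(400,400),interpolation=2)
cv2.imwrite('pics/c9.png',cv2.cvtColor(np.hstack([d,cr]),cv2.COLOR_RGB2BGR));st()
E
```

```text
t 18.3 p [0.7005 0.0473 0.4471] x [-0.244  0.97   0.   ] z [ 0.  0. -1.] F [ 0.5 -0.1 -4.9] T [-0.07  0.02  0.04] w 0.259 j [-0.42  0.55  0.59  0.92 -0.3   1.74  0.3 ]
[307.2714217  164.57251777]
t 18.55 p [0.7005 0.0473 0.4471] x [-0.243  0.97   0.   ] z [-0.  0. -1.] F [ 0.1  0.4 -4.8] T [-0.1   0.04  0.02] w 0.253 j [-0.42  0.55  0.59  0.92 -0.3   1.74  0.3 ]
```

View pics/c9.png

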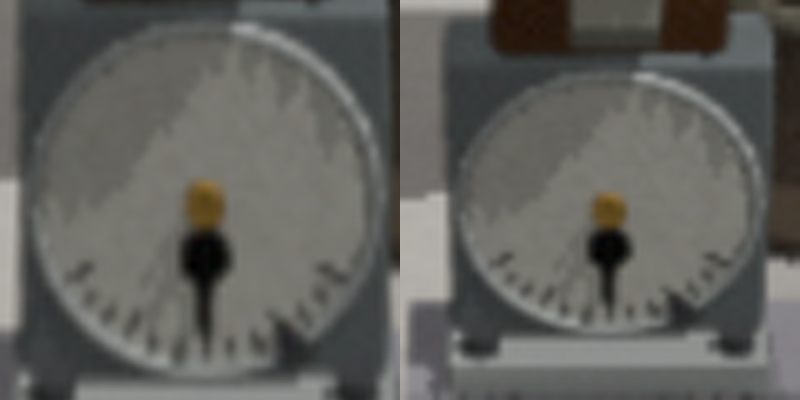

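The rectified dial shows the pointer hanging straight down at (205,200→345) and the set mark, a dark arrowhead, at about (285,340), roughly 32–33° towards the nose. Measuring it by a polar profile, with the symmetric ticks as a check.

```bash
python3 - <<'E'
from h import *
d=cv2.imread('pics/d9.png');g=cv2.cvtColor(d,cv2.COLOR_BGR2GRAY).astype(np.float32)
hs=cv2.cvtColor(d,cv2.COLOR_BGR2HSV);m=cv2.inRange(hs,(12,120,80),(30,255,255));M=cv2.moments(m,True);hub=np.array([M['m10'],M['m01']])/M['m00'];print('hub',hub)
ang=np.radians(np.arange(-70,71,2.))
for c0 in (hub,):
  for r0,r1 in((26,29),(29,31),(31,34),(34,36)):
    P=[]
    for a in ang:
        rr=np.arange(r0,r1,.25)*400/90
        P.append(cv2.remap(g,(c0[0]+rr*np.sin(a)).astype(np.float32)[None],(c0[1]+rr*np.cos(a)).astype(np.float32)[None],1).mean())
    print(r0,r1,' '.join(f'{int(np.degrees(a).round())}:{int(p)}' for a,p in zip(ang,P)))
m=((g<60)*255).astype(np.uint8);yy,xx=np.mgrid[:400,:400];r=np.hypot(xx-hub[0],yy-hub[1])*90/400;a=np.degrees(np.arctan2(xx-hub[0],yy-hub[1]))
for t in(50,60,70,80):
  k=(g<t)&(r>27)&(r<38)&(a>20)&(a<45); w=k*(t-g); print(t,k.sum(),(w*a).sum()/w.sum(),(w*r).sum()/w.sum())
k=(g<60)&(r>9)&(r<28)&(abs(a)<25);print('pointer',(k*a).sum()/k.sum(),k.sum())
E
```

```text
hub [205.08065915 204.72333044]
26 29 -70:119 -68:118 -66:116 -64:112 -62:110 -60:113 -58:117 -56:117 -54:118 -52:119 -50:120 -48:120 -46:119 -44:118 -42:119 -40:120 -38:120 -36:116 -34:109 -32:104 -30:103 -28:102 -26:102 -24:105 -22:111 -20:117 -18:121 -16:122 -14:118 -12:110 -10:103 -8:104 -6:90 -4:71 -2:48 0:38 2:56 4:88 6:108 8:116 10:118 12:118 14:120 16:121 18:120 20:119 22:119 24:120 26:121 28:115 30:107 32:108 34:114 36:119 38:121 40:121 42:119 44:118 46:118 48:118 50:119 52:120 54:120 56:119 58:116 60:111 62:110 64:114 66:117 68:117 70:118
29 31 -70:117 -68:116 -66:108 -64:90 -62:80 -60:93 -58:113 -56:118 -54:118 -52:117 -50:118 -48:119 -46:115 -44:108 -42:107 -40:114 -38:119 -36:114 -34:97 -32:80 -30:87 -28:105 -26:108 -24:102 -22:107 -20:116 -18:120 -16:120 -14:115 -12:104 -10:95 -8:99 -6:104 -4:102 -2:82 0:59 2:73 4:102 6:112 8:111 10:104 12:110 14:119 16:122 18:116 20:105 22:107 24:117 26:119 28:111 30:90 32:84 34:98 36:114 38:121 40:119 42:111 44:109 46:114 48:118 50:115 52:111 54:109 56:112 58:105 60:87 62:80 64:94 66:112 68:117 70:118
31 34 -70:118 -68:117 -66:113 -64
[... 478 characters left out ...]
:119 -66:118 -64:107 -62:96 -60:102 -58:118 -56:123 -54:119 -52:107 -50:102 -48:114 -46:124 -44:120 -42:107 -40:107 -38:123 -36:128 -34:128 -32:117 -30:116 -28:130 -26:137 -24:134 -22:110 -20:103 -18:123 -16:136 -14:127 -12:98 -10:84 -8:98 -6:120 -4:129 -2:122 0:108 2:116 4:128 6:128 8:115 10:109 12:121 14:128 16:121 18:104 20:85 22:79 24:89 26:81 28:59 30:42 32:38 34:53 36:80 38:101 40:93 42:90 44:104 46:111 48:107 50:94 52:94 54:103 56:106 58:99 60:81 62:74 64:93 66:108 68:104 70:101
50 334 31.118756789703493 36.08644087730874
60 492 31.208454061159827 35.789071993361254
70 633 31.221792927214402 35.59788786383117
80 856 31.01613646755162 35.408336649741685
pointer -0.6123607350175934 2305
```

Request:
jog_arm(
  moves=[
    {"fingers":1,"xyz":[0,1,0],"angular":[0,-0.15,0]},
    {"fingers":1,"xyz":[0,3,0],"angular":[0,-0.3,0]},
    {"fingers":1,"xyz":[0,5,0],"angular":[0,-0.45,0]},
    {"fingers":1,"xyz":[0,6,0],"angular":[0,-0.55,0]},
    {"fingers":1,"xyz":[0,6,0],"angular":[0,-0.55,0]},
    {"fingers":1,"xyz":[0,6,0],"angular":[0,-0.55,0]},
    {"fingers":1,"xyz":[0,6,0],"angular":[0,-0.55,0]},
    {"fingers":1,"xyz":[0,6,0],"angular":[0,-0.55,0]},
    {"fingers":1,"xyz":[0,6,0],"angular":[0,-0.55,0]},
    {"fingers":1,"xyz":[0,6,0],"angular":[0,-0.55,0]},
    {"fingers":1,"xyz":[0,6,0],"angular":[0,-0.55,0]},
    {"fingers":1,"xyz":[0,6,0],"angular":[0,-0.55,0]},
  ],
)

```text
clock: 20.05
position: [0.7587, 0.062, 0.4471]
ee_rot: [1.642, 2.106, -0.463]
force: [0.4, 0.4, -5.5]
width: 0.26
```

```bash
cat > polar.py <<'E'
from h import *
def analyse(d,half=45.,show=(),k0=0):
    n=d.shape[0];pm=n/(2*half)
    hs=cv2.cvtColor(d,cv2.COLOR_RGB2HSV);g=cv2.cvtColor(d,cv2.COLOR_RGB2GRAY).astype(np.float32)
    m=cv2.inRange(hs,(12,120,80),(30,255,255));M=cv2.moments(m,True);hub=np.array([M['m10'],M['m01']])/M['m00'];print('hub',hub)
    yy,xx=np.mgrid[:n,:n];r=np.hypot(xx-hub[0],yy-hub[1])/pm;a=np.degrees(np.arctan2(xx-hub[0],yy-hub[1]))
    for r0,r1 in((8,14),(14,20),(20,25),(25,28),(28,30),(30,32),(32,34),(34,36)):
        ang=np.arange(-70,72,2); P=[int(g[(r>r0)&(r<r1)&(abs(a-t)<1.5)].mean()) for t in ang]
        if r0<28: k=(r>r0)&(r<r1)&(g<65)&(abs(a-k0)<25);print(r0,r1,'ptr',round(float(a[k].mean()),2) if k.any() else None,k.sum())
        if r0>=25: print(r0,r1,' '.join(f'{t}:{p}' for t,p in zip(ang,P)))
E
python3 - <<'E'
from polar import *
s=st(); c=cam('scene'); im=np.mean([imaging.get_image('scene').astype(float) for _ in range(6)],0).astype(np.uint8)
M=R.from_rotvec(s['ee_rot']).as_matrix();print('pitch',np.degrees(np.arcsin(-M[2,0])))
d=dial(im,s,c,800); cv2.imwrite('pics/d10.png',cv2.cvtColor(d,cv2.COLOR_RGB2BGR)[100:700,:])
analyse(d,k0=31)
E
```

```text
t 20.05 p [0.7587 0.062  0.4471] x [-0.208  0.827 -0.523] z [ 0.127 -0.507 -0.853] F [ 0.4  0.4 -5.5] T [1.18 0.36 0.01] w 0.26 j [-0.71  0.68  0.74  0.88  0.1   1.64  0.15]
pitch 31.50964002551953
hub [418.77851662 406.05575448]
8 14 ptr 31.03 4540
14 20 ptr 31.88 3690
20 25 ptr 31.92 1361
25 28 ptr 31.72 790
25 28 -70:101 -68:100 -66:99 -64:98 -62:98 -60:98 -58:98 -56:99 -54:99 -52:100 -50:100 -48:101 -46:102 -44:102 -42:102 -40:102 -38:101 -36:100 -34:98 -32:97 -30:97 -28:99 -26:102 -24:106 -22:111 -20:112 -18:109 -16:105 -14:103 -12:104 -10:107 -8:113 -6:117 -4:114 -2:111 0:112 2:111 4:106 6:103 8:101 10:102 12:106 14:113 16:117 18:114 20:109 22:104 24:98 26:88 28:66 30:42 32:35 34:48 36:74 38:96 40:102 42:101 44:101 46:106 48:111 50:109 52:105 54:102 56:102 58:101 60:98 62:92 64:91 66:95 68:98 70:98
28 30 -70:99 -68:96 -66:90 -64:83 -62:78 -60:79 -58:87 -56:96 -54:100 -52:100 -50:101 -48:101 -46:101 -44:100 -42:100 -40:99 -38:98 -36:94 -34:85 -32:80 -30:86 -28:96 -26:99 -24:100 -22:106 -20:115 -18:119 -16:115 -14:108 -12:103 -10:105 -8:111 -6:116 -4:109 -2:95 0:92 2:104 4:112 6:
[... 969 characters left out ...]
:114 8:96 10:86 12:102 14:118 16:118 18:108 20:97 22:96 24:106 26:101 28:78 30:57 32:54 34:68 36:86 38:92 40:88 42:87 44:102 46:113 48:105 50:83 52:76 54:90 56:98 58:91 60:73 62:67 64:84 66:96 68:100 70:100
34 36 -70:117 -68:117 -66:110 -64:97 -62:89 -60:93 -58:105 -56:112 -54:106 -52:97 -50:96 -48:105 -46:112 -44:101 -42:84 -40:77 -38:83 -36:88 -34:79 -32:69 -30:76 -28:88 -26:91 -24:87 -22:77 -20:78 -18:97 -16:118 -14:125 -12:121 -10:118 -8:123 -6:130 -4:130 -2:122 0:120 2:128 4:133 6:131 8:128 10:122 12:124 14:131 16:134 18:131 20:119 22:107 24:116 26:107 28:71 30:47 32:42 34:50 36:71 38:103 40:117 42:116 44:119 46:111 48:95 50:82 52:84 54:91 56:91 58:86 60:78 62:77 64:85 66:93 68:95 70:94
```

View pics/d10.png

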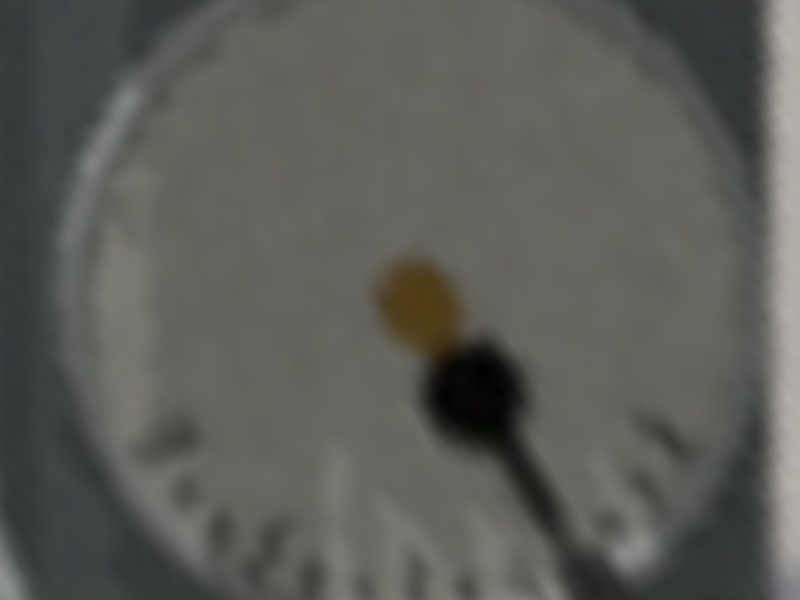

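The gauge at pitch 31.5° shows the pointer (≈31.8° in the picture) lying on the mark (≈31.5° at r 32–36 mm), so the mark is about 0.546 rad. Next I'll refine the stone's yaw and work out the approach over the stone at a pitch of 0.436.

```bash
cat >> h.py <<'E'
EDGE=np.array([.0735,0,.0936])
def gtool(h,p):  # heading h, nose-down p
    return tool(h)@R.from_rotvec([0,-p,0]).as_matrix()
def tcp(E,h,p): return np.array(E)-gtool(h,p)@EDGE
E
python3 - <<'E'
from h import *
ct=cam('top'); g=cv2.cvtColor(cv2.imread('pics/t4.png'),cv2.COLOR_BGR2GRAY).astype(float)
def sub(v):  # subpixel of strongest gradient
    d=np.abs(np.diff(v));i=int(d.argmax());w=d[max(i-1,0):i+2];return max(i-1,0)+(w*np.arange(len(w))).sum()/w.sum()+.5
cols=np.arange(310,402)
far=onplane(ct,[[c,241+sub(g[241:254,c])] for c in cols],.03); near=onplane(ct,[[c,284+sub(g[284:296,c])] for c in cols],.03)
for P in(far,near):
    v=cv2.fitLine(P[:,:2].astype(np.float32),cv2.DIST_HUBER,0,1e-4,1e-4).ravel(); v=v*(1 if v[1]>0 else -1); print('heading',np.degrees(np.arctan2(v[1],v[0])),P.mean(0))
h=np.radians(89.8)
P=tcp([.537,-.01,.075],h,.436);print(P);rel(P,gtool(h,.436))
st()
E
```

```text
heading 89.781006 [ 0.57580763 -0.02499538  0.03      ]
heading 89.87226 [ 0.49750305 -0.02345624  0.03      ]
[ 0.53690542 -0.0370949   0.19088385]
cm [  9.81 -23.92  24.04] rad [0.1181 0.1134 0.2198]
t 20.35 p [0.7587 0.0619 0.4471] x [-0.208  0.827 -0.523] z [ 0.127 -0.507 -0.853] F [ 0.4  0.1 -4.8] T [1.24 0.36 0.  ] w 0.256 j [-0.71  0.68  0.74  0.88  0.1   1.64  0.15]
```

Request:
jog_arm(
  moves=[
    {"fingers":1,"xyz":[1.2,-3,3],"angular":[0.015,0.014,0.027]},
    {"fingers":1,"xyz":[2.4,-6,6],"angular":[0.03,0.028,0.055]},
    {"fingers":1,"xyz":[3.7,-9,9],"angular":[0.044,0.042,0.082]},
    {"fingers":1,"xyz":[4.9,-12,12],"angular":[0.059,0.057,0.11]},
    {"fingers":1,"xyz":[6.1,-15,15],"angular":[0.074,0.071,0.137]},
    {"fingers":1,"xyz":[7.4,-18,18],"angular":[0.089,0.085,0.165]},
    {"fingers":1,"xyz":[8.6,-21,21],"angular":[0.103,0.099,0.192]},
    {"fingers":1,"xyz":[9.8,-23.9,24],"angular":[0.118,0.113,0.22]},
    {"fingers":1,"xyz":[9.8,-23.9,24],"angular":[0.118,0.113,0.22]},
    {"fingers":1,"xyz":[9.8,-23.9,24],"angular":[0.118,0.113,0.22]},
    {"fingers":1,"xyz":[9.8,-23.9,24],"angular":[0.118,0.113,0.22]},
  ],
)

```text
clock: 21.72
position: [0.5385, -0.0364, 0.1921]
ee_rot: [1.982, 1.976, -0.436]
force: [-0.1, 0.1, -4.1]
width: 0.254
```

```bash
python3 - <<'E'
from h import *
s=st(); h=np.radians(89.8); M=R.from_rotvec(s['ee_rot']).as_matrix()
print('edge est',s['position']+M@EDGE,'pitch',np.arcsin(-M[2,0]))
# check edge position by camera: iron light-grey in top view
t,_=snap('top','t11.png'); ct=cam('top'); sc,_=snap('scene','s11.png')
print('top px of edge ends',proj(ct,[s['position']+M@(EDGE+[0,y,0]) for y in(-.022,.022)]).round(1),'scene',proj(cam('scene'),[s['position']+M@(EDGE+[0,y,0]) for y in(-.022,.022)]).round(1))
for z in(.04,.035,.034): rel(tcp([.537,-.01,z],h,.436),gtool(h,.436))
a=cv2.cvtColor(t,cv2.COLOR_RGB2BGR)[225:315,290:410];b=cv2.cvtColor(sc,cv2.COLOR_RGB2BGR)[175:295,230:390]
cv2.imwrite('pics/c11.png',np.hstack([cv2.resize(a,(400,300),interpolation=2),cv2.resize(b,(400,300),interpolation=2)]))
E
```

```text
t 21.73 p [ 0.5385 -0.0364  0.1921] x [ 0.003  0.906 -0.422] z [ 0.001 -0.422 -0.906] F [-0.1  0.1 -4.1] T [0.94 0.02 0.03] w 0.254 j [-0.89  0.46  0.8   1.88  0.13  1.   -0.21]
edge est [ 0.53890119 -0.00929339  0.07626491] pitch 0.43593033134718767
top px of edge ends [[349.1 278.6]
 [348.7 253.9]] scene [[302.6 231.8]
 [298.2 243.2]]
cm [ 1.47 -0.12  3.28] rad [ 0.0018  0.0001 -0.0001]
cm [ 1.68 -0.12  3.74] rad [ 0.0018  0.0001 -0.0001]
cm [ 1.72 -0.12  3.83] rad [ 0.0018  0.0001 -0.0001]
```

View pics/c11.png

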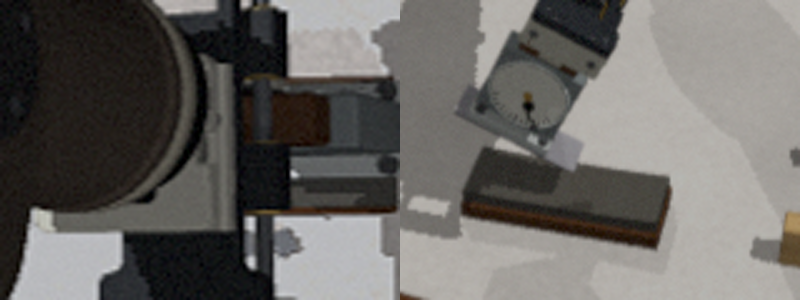

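The crop shows the gauge at 25° over the stone's middle, its edge across the stone at about full-frame (304,235)–(299,242), within 2–3 px of prediction. The clippings are still clear of it. Now lowering to just above contact.

Request:
jog_arm(
  moves=[
    {"fingers":1,"xyz":[0.6,-0.1,1.3],"angular":[0,0,0]},
    {"fingers":1,"xyz":[1.2,-0.1,2.6],"angular":[0,0,0]},
    {"fingers":1,"xyz":[1.5,-0.1,3.3],"angular":[0,0,0]},
    {"fingers":1,"xyz":[1.65,-0.1,3.65],"angular":[0,0,0]},
    {"fingers":1,"xyz":[1.65,-0.1,3.65],"angular":[0,0,0]},
    {"fingers":1,"xyz":[1.65,-0.1,3.65],"angular":[0,0,0]},
  ],
)

```text
clock: 22.58
position: [0.5363, -0.0375, 0.1515]
ee_rot: [1.984, 1.976, -0.439]
force: [-0.0, 0.0, -5.2]
width: 0.257
```

```bash
python3 - <<'E'
from h import *
s=st(); h=np.radians(89.8); M=R.from_rotvec(s['ee_rot']).as_matrix()
print('edge est',s['position']+M@EDGE,'pitch',np.arcsin(-M[2,0]))
F=[arm.observe()['force'][2] for _ in range(3)];print(F)
E
```

```text
t 22.57 p [ 0.5363 -0.0375  0.1515] x [ 0.004  0.906 -0.423] z [-0.001 -0.423 -0.906] F [-0.   0.  -5.2] T [0.99 0.07 0.02] w 0.257 j [-0.86  0.51  0.77  1.92  0.1   0.91 -0.22]
edge est [ 0.53652299 -0.01038528  0.03563934] pitch 0.43624892462764764
[np.float64(-5.213583412713642), np.float64(-5.213583412713642), np.float64(-5.213583412713642)]
```

Request:
jog_arm(
  moves=[
    {"fingers":1,"xyz":[0.042,0,0.09],"angular":[0,0,0]},
    {"fingers":1,"xyz":[0.042,0,0.09],"angular":[0,0,0]},
    {"fingers":1,"xyz":[0.042,0,0.09],"angular":[0,0,0]},
  ],
)

```text
clock: 22.95
position: [0.5361, -0.0374, 0.1503]
ee_rot: [1.984, 1.977, -0.439]
force: [0.9, -0.2, -4.3]
width: 0.257
```

Request:
jog_arm(
  moves=[
    {"fingers":1,"xyz":[0.025,0,0.055],"angular":[0,0,0]},
    {"fingers":1,"xyz":[0.025,0,0.055],"angular":[0,0,0]},
    {"fingers":1,"xyz":[0.025,0,0.055],"angular":[0,0,0]},
  ],
)

```text
clock: 23.32
position: [0.5362, -0.0375, 0.1499]
ee_rot: [1.984, 1.976, -0.439]
force: [-0.2, -0.3, 0.8]
width: 0.255
```

Request:
jog_arm(
  moves=[
    {"fingers":1,"xyz":[0,0,0],"angular":[0,0,0]},
    {"fingers":1,"xyz":[0,0,0],"angular":[0,0,0]},
    {"fingers":1,"xyz":[0,0,0],"angular":[0,0,0]},
    {"fingers":1,"xyz":[0,0,0],"angular":[0,0,0]},
    {"fingers":1,"xyz":[0,0,0],"angular":[0,0,0]},
    {"fingers":1,"xyz":[0,0,0],"angular":[0,0,0]},
    {"fingers":1,"xyz":[0,0,0],"angular":[0,0,0]},
    {"fingers":1,"xyz":[0,0,0],"angular":[0,0,0]},
    {"fingers":1,"xyz":[0,0,0],"angular":[0,0,0]},
    {"fingers":1,"xyz":[0,0,0],"angular":[0,0,0]},
  ],
)

```text
clock: 24.58
position: [0.5362, -0.0375, 0.1498]
ee_rot: [1.984, 1.976, -0.439]
force: [-0.7, -1.1, 5.5]
width: 0.258
```

```bash
python3 - <<'E'
from h import *
from polar import analyse
s=st(); M=R.from_rotvec(s['ee_rot']).as_matrix();print('pitch',np.arcsin(-M[2,0]),'roll',M[2,1],'edge',s['position']+M@EDGE)
im=np.mean([imaging.get_image('scene').astype(float) for _ in range(4)],0).astype(np.uint8)
d=dial(im,s,cam('scene'),800);hs=cv2.cvtColor(d,cv2.COLOR_RGB2HSV);g=cv2.cvtColor(d,cv2.COLOR_RGB2GRAY)
m=cv2.inRange(hs,(12,100,60),(30,255,255));q=cv2.moments(m,True);hub=np.array([q['m10'],q['m01']])/q['m00'];yy,xx=np.mgrid[:800,:800];r=np.hypot(xx-hub[0],yy-hub[1])/8.89;a=np.degrees(np.arctan2(xx-hub[0],yy-hub[1]))
k=(r>10)&(r<24)&(g<60)&(abs(a-25)<30);print('pointer',a[k].mean())
for p in(.03,.06,.09,.11):
    # tool-frame shift turning by -p about tool y with the edge fixed
    Rr=R.from_rotvec([0,-p,0]).as_matrix();print(p,((EDGE-Rr@EDGE)*100).round(3))
E
```

```text
t 24.57 p [ 0.5362 -0.0375  0.1498] x [ 0.004  0.906 -0.423] z [-0.001 -0.423 -0.906] F [-0.7 -1.1  5.5] T [ 0.14  0.33 -0.07] w 0.258 j [-0.86  0.51  0.77  1.92  0.1   0.9  -0.22]
pitch 0.4364604033709898 roll 0.0005628427452790963 edge [ 0.53638531 -0.01050625  0.03394075]
pointer 25.769240261441194
0.03 [ 0.284  0.    -0.216]
0.06 [ 0.574  0.    -0.424]
0.09 [ 0.871  0.    -0.623]
0.11 [ 1.072  0.    -0.75 ]
```

Request:
jog_arm(
  moves=[
    {"fingers":1,"xyz":[0.183,0,-0.155],"angular":[0,-0.02,0]},
    {"fingers":1,"xyz":[0.37,0,-0.3],"angular":[0,-0.04,0]},
    {"fingers":1,"xyz":[0.562,0,-0.445],"angular":[0,-0.06,0]},
    {"fingers":1,"xyz":[0.76,0,-0.58],"angular":[0,-0.08,0]},
    {"fingers":1,"xyz":[0.96,0,-0.713],"angular":[0,-0.1,0]},
    {"fingers":1,"xyz":[1.06,0,-0.776],"angular":[0,-0.11,0]},
    {"fingers":1,"xyz":[1.06,0,-0.776],"angular":[0,-0.11,0]},
    {"fingers":1,"xyz":[1.06,0,-0.776],"angular":[0,-0.11,0]},
  ],
)

```text
clock: 25.78
position: [0.536, -0.0246, 0.1522]
ee_rot: [1.917, 1.909, -0.536]
force: [0.5, -1.6, 1.1]
width: 0.258
```

```bash
cat > chk.py <<'E'
from h import *
s=st(); M=R.from_rotvec(s['ee_rot']).as_matrix();print('pitch',np.arcsin(-M[2,0]),'roll',M[2,1],'edge',s['position']+M@EDGE)
im=np.mean([imaging.get_image('scene').astype(float) for _ in range(6)],0).astype(np.uint8)
d=dial(im,s,cam('scene'),800);cv2.imwrite('pics/dl.png',cv2.cvtColor(d,cv2.COLOR_RGB2BGR))
hs=cv2.cvtColor(d,cv2.COLOR_RGB2HSV);g=cv2.cvtColor(d,cv2.COLOR_RGB2GRAY)
m=cv2.inRange(hs,(12,100,60),(30,255,255));q=cv2.moments(m,True);hub=np.array([q['m10'],q['m01']])/q['m00'];yy,xx=np.mgrid[:800,:800];r=np.hypot(xx-hub[0],yy-hub[1])/8.89;a=np.degrees(np.arctan2(xx-hub[0],yy-hub[1]))
k=(r>10)&(r<24)&(g<60)&(abs(a-31)<25);print('pointer',a[k].mean(),'hub',hub)
for lo,hi in((29,32),(32,35),(35,37)):
    k=(r>lo)&(r<hi)&(abs(a-32)<9);w=np.clip(75-g.astype(float),0,None)*k;print(lo,hi,'mark',(w*a).sum()/w.sum())
st()
E
python3 chk.py
```

```text
t 25.77 p [ 0.536  -0.0246  0.1522] x [ 0.004  0.855 -0.519] z [-0.002 -0.519 -0.855] F [ 0.5 -1.6  1.1] T [-0.21  0.04 -0.  ] w 0.258 j [-0.96  0.58  0.81  1.91  0.16  0.94 -0.32]
pitch 0.5459723378349604 roll 0.00029963181086201107 edge [ 0.5361245  -0.01039698  0.03399368]
pointer 31.124345744576274 hub [414.88050444 417.35001034]
29 32 mark 31.724976016506503
32 35 mark 32.830853166093284
35 37 mark 31.802959489652903
t 26.07 p [ 0.536  -0.0246  0.1522] x [ 0.003  0.855 -0.519] z [-0.002 -0.519 -0.855] F [ 0.1 -2.   1.4] T [-0.24  0.06 -0.04] w 0.253 j [-0.96  0.58  0.81  1.91  0.16  0.94 -0.32]
```

Request:
jog_arm(
  moves=[
    {"fingers":1,"xyz":[0.04,0,-0.05],"angular":[0,-0.005,0]},
    {"fingers":1,"xyz":[0.04,0,-0.05],"angular":[0,-0.005,0]},
    {"fingers":1,"xyz":[0.04,0,-0.05],"angular":[0,-0.005,0]},
    {"fingers":1,"xyz":[0.04,0,-0.05],"angular":[0,-0.005,0]},
    {"fingers":1,"xyz":[0.04,0,-0.05],"angular":[0,-0.005,0]},
    {"fingers":1,"xyz":[0.04,0,-0.05],"angular":[0,-0.005,0]},
    {"fingers":1,"xyz":[0.04,0,-0.05],"angular":[0,-0.005,0]},
    {"fingers":1,"xyz":[0.04,0,-0.05],"angular":[0,-0.005,0]},
    {"fingers":1,"xyz":[0.04,0,-0.05],"angular":[0,-0.005,0]},
    {"fingers":1,"xyz":[0.04,0,-0.05],"angular":[0,-0.005,0]},
    {"fingers":1,"xyz":[0.04,0,-0.05],"angular":[0,-0.005,0]},
    {"fingers":1,"xyz":[0.04,0,-0.05],"angular":[0,-0.005,0]},
  ],
)

```text
clock: 27.58
position: [0.5361, -0.0238, 0.1523]
ee_rot: [1.913, 1.907, -0.541]
force: [-0.0, -0.9, -3.6]
width: 0.259
```

```bash
python3 chk.py
```

```text
t 27.57 p [ 0.5361 -0.0238  0.1523] x [ 0.003  0.852 -0.524] z [-0.002 -0.524 -0.852] F [-0.  -0.9 -3.6] T [0.91 0.11 0.  ] w 0.259 j [-0.96  0.58  0.81  1.91  0.16  0.94 -0.32]
pitch 0.5511658335508454 roll 0.00018266299077923653 edge [ 0.53615707 -0.01019487  0.03409739]
pointer 30.932462720566967 hub [419.81566402 417.10556186]
29 32 mark 32.64363300693034
32 35 mark 32.23813445516732
35 37 mark 31.491665863810493
t 27.88 p [ 0.5361 -0.0238  0.1523] x [ 0.003  0.852 -0.524] z [-0.002 -0.524 -0.852] F [ 0.5 -0.6 -4.7] T [1.13 0.09 0.04] w 0.26 j [-0.96  0.58  0.81  1.91  0.16  0.94 -0.32]
```

Request:
jog_arm(
  moves=[
    {"fingers":1,"xyz":[0.007,0,0.012],"angular":[0,0,0]},
    {"fingers":1,"xyz":[0.007,0,0.012],"angular":[0,0,0]},
    {"fingers":1,"xyz":[0.007,0,0.012],"angular":[0,0,0]},
    {"fingers":1,"xyz":[0.007,0,0.012],"angular":[0,0,0]},
    {"fingers":1,"xyz":[0.007,0,0.012],"angular":[0,0,0]},
    {"fingers":1,"xyz":[0.007,0,0.012],"angular":[0,0,0]},
  ],
)

```text
clock: 28.62
position: [0.5361, -0.0239, 0.1523]
ee_rot: [1.914, 1.906, -0.541]
force: [-0.8, 0.1, -1.8]
width: 0.257
```

```bash
python3 - <<'E'
from h import *
for f,off,k0 in(('d10.png',100,31),('d9.png',0,0)):
    d=cv2.imread('pics/'+f)
    sc=8.89 if off else 4.444
    hs=cv2.cvtColor(d,cv2.COLOR_BGR2HSV);g=cv2.cvtColor(d,cv2.COLOR_BGR2GRAY)
    m=cv2.inRange(hs,(12,100,60),(30,255,255));q=cv2.moments(m,True);hub=np.array([q['m10'],q['m01']])/q['m00'];yy,xx=np.mgrid[:d.shape[0],:d.shape[1]]
    # also a centre 1.5 mm-corrected variant is unneeded: compare pointer and mark about the same hub
    r=np.hypot(xx-hub[0],yy-hub[1])/sc;a=np.degrees(np.arctan2(xx-hub[0],yy-hub[1]))
    k=(r>10)&(r<24)&(g<60)&(abs(a-k0)<25);print(f,'pointer',a[k].mean())
    for lo,hi in((29,32),(32,35),(35,37)):
        k=(r>lo)&(r<hi)&(abs(a-32)<9);w=np.clip(75-g.astype(float),0,None)*k;print(lo,hi,'mark',(w*a).sum()/w.sum())
st()
E
```

```text
d10.png pointer 31.25830295084662
29 32 mark 31.07420372726769
32 35 mark 31.46289869485652
35 37 mark 31.80225905905412
d9.png pointer -0.6766271258961952
29 32 mark 31.830190763562104
32 35 mark 31.604770561588822
35 37 mark 31.226694251424302
t 28.62 p [ 0.5361 -0.0239  0.1523] x [ 0.003  0.852 -0.524] z [-0.002 -0.524 -0.852] F [-0.8  0.1 -1.8] T [ 1.02  0.18 -0.05] w 0.257 j [-0.96  0.58  0.81  1.91  0.16  0.94 -0.32]
```

Request:
jog_arm(
  moves=[
    {"fingers":1,"xyz":[0,0,0],"angular":[0,0,0]},
    {"fingers":1,"xyz":[0,0,0],"angular":[0,0,0]},
    {"fingers":1,"xyz":[0,0,0],"angular":[0,0,0]},
    {"fingers":1,"xyz":[0,0,0],"angular":[0,0,0]},
    {"fingers":1,"xyz":[0,0,0],"angular":[0,0,0]},
    {"fingers":1,"xyz":[0,0,0],"angular":[0,0,0]},
    {"fingers":1,"xyz":[0,0,0],"angular":[0,0,0]},
    {"fingers":1,"xyz":[0,0,0],"angular":[0,0,0]},
  ],
)

```text
clock: 29.62
position: [0.5361, -0.0239, 0.1523]
ee_rot: [1.914, 1.906, -0.541]
force: [-1.1, 0.1, -1.3]
width: 0.259
```

```bash
python3 - <<'E'
from h import *
for _ in range(4): st(); imaging.get_image('wrist')
E
```

```text
t 29.62 p [ 0.5361 -0.0239  0.1523] x [ 0.003  0.852 -0.524] z [-0.002 -0.524 -0.852] F [-1.1  0.1 -1.3] T [ 0.94  0.16 -0.08] w 0.259 j [-0.96  0.58  0.81  1.91  0.16  0.94 -0.32]
t 29.68 p [ 0.5361 -0.0239  0.1523] x [ 0.003  0.852 -0.524] z [-0.002 -0.524 -0.852] F [-0.1  1.2 -2. ] T [ 0.92  0.13 -0.05] w 0.255 j [-0.96  0.58  0.81  1.91  0.16  0.94 -0.32]
t 29.73 p [ 0.5361 -0.0239  0.1523] x [ 0.003  0.852 -0.524] z [-0.002 -0.524 -0.852] F [ 0.6 -0.1 -1.6] T [ 0.88  0.11 -0.04] w 0.257 j [-0.96  0.58  0.81  1.91  0.16  0.94 -0.32]
t 29.77 p [ 0.5361 -0.024   0.1523] x [ 0.003  0.852 -0.524] z [-0.002 -0.524 -0.852] F [-0.1  0.8 -3.4] T [ 0.99  0.16 -0.02] w 0.258 j [-0.96  0.58  0.81  1.91  0.16  0.94 -0.32]
```

Request:
jog_arm(
  moves=[
    {"fingers":1,"xyz":[0.003,0,0.005],"angular":[0,0,0]},
    {"fingers":1,"xyz":[0.003,0,0.005],"angular":[0,0,0]},
    {"fingers":1,"xyz":[0.003,0,0.005],"angular":[0,0,0]},
    {"fingers":1,"xyz":[0.003,0,0.005],"angular":[0,0,0]},
    {"fingers":1,"xyz":[0.003,0,0.005],"angular":[0,0,0]},
    {"fingers":1,"xyz":[0.003,0,0.005],"angular":[0,0,0]},
    {"fingers":1,"xyz":[0.003,0,0.005],"angular":[0,0,0]},
    {"fingers":1,"xyz":[0.003,0,0.005],"angular":[0,0,0]},
  ],
)

```text
clock: 30.82
position: [0.5361, -0.024, 0.1522]
ee_rot: [1.914, 1.906, -0.541]
force: [-0.5, 0.4, -0.6]
width: 0.259
```

```bash
python3 - <<'E'
from h import *
for _ in range(5): s=st(); imaging.get_image('wrist')
M=R.from_rotvec(s['ee_rot']).as_matrix();print('pitch',np.arcsin(-M[2,0]))
# bystanders/block/clippings: compare top view now with the first
a=cv2.imread('pics/top1.png');b,_=snap('top','tend.png');b=cv2.cvtColor(b,cv2.COLOR_RGB2BGR)
for n,(x,y,w,h) in dict(brayer=(215,125,100,65),knife=(330,158,70,30),tin=(475,165,50,50),turq=(170,330,60,35),bottle=(115,200,32,28)).items():
    print(n,np.round(cv2.phaseCorrelate(*[cv2.cvtColor(i[y:y+h,x:x+w],cv2.COLOR_BGR2GRAY).astype(np.float64) for i in(a,b)],cv2.createHanningWindow((w,h),cv2.CV_64F)),2) if False else cv2.phaseCorrelate(*[cv2.cvtColor(i[y:y+h,x:x+w],cv2.COLOR_BGR2GRAY).astype(np.float64) for i in(a,b)]))
E
```

```text
t 30.82 p [ 0.5361 -0.024   0.1522] x [ 0.003  0.852 -0.524] z [-0.002 -0.524 -0.852] F [-0.5  0.4 -0.6] T [0.77 0.15 0.01] w 0.259 j [-0.96  0.58  0.81  1.91  0.16  0.94 -0.32]
t 30.88 p [ 0.5361 -0.024   0.1522] x [ 0.003  0.852 -0.524] z [-0.002 -0.524 -0.852] F [-0.4  0.1 -2.2] T [ 0.78  0.19 -0.06] w 0.259 j [-0.96  0.58  0.81  1.91  0.16  0.94 -0.32]
t 30.93 p [ 0.5361 -0.024   0.1523] x [ 0.003  0.852 -0.524] z [-0.002 -0.524 -0.852] F [-1.   0.9 -0.2] T [ 0.77  0.12 -0.07] w 0.259 j [-0.96  0.58  0.81  1.91  0.16  0.94 -0.32]
t 30.98 p [ 0.5362 -0.024   0.1523] x [ 0.003  0.852 -0.524] z [-0.002 -0.524 -0.852] F [-0.5 -0.3 -0. ] T [ 0.79  0.17 -0.08] w 0.254 j [-0.96  0.58  0.81  1.91  0.16  0.94 -0.32]
t 31.02 p [ 0.5362 -0.0239  0.1523] x [ 0.003  0.852 -0.524] z [-0.002 -0.524 -0.852] F [-0.3  0.6  0.3] T [ 0.73  0.14 -0.06] w 0.255 j [-0.96  0.58  0.81  1.91  0.16  0.94 -0.32]
pitch 0.5513373074412474
brayer ((-0.09133245661305267, -0.11850938292089808), 1.0608738681353223)
knife ((-0.01829897753546561, 0.04338939925116492), 0.9958311224137693)
tin ((-0.05249337004388721, -0.02526330920759179), 1.0241107861526022)
turq ((0.36347128457720146, -0.45572088397485544), 0.30595644571440717)
bottle ((0.09006320385593725, -0.17509674096159422), 0.876512668367516)
```

Steady: about 4 N on the edge, pitch 0.551 rad, and the bystanders are unmoved. Handing in.

```bash
python3 -c "
from cell import job
print(job.sign_off())"
```

```text
the job is handed in; nothing more can be done
None
```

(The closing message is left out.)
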